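Load, latch, tug and turn over the wash tray

ROBOT

A 6-joint arm with a two-finger parallel gripper is mounted at the origin on the work surface. World frame = base frame: x ahead of the robot, y to its left, z up, the work surface at z = 0. Lengths are in m, angles in rad, forces in N, time in s.
With the tool pointing down it reaches from about 0.325 to 0.9 m from the base axis. Payload 6.1 kg.
Tool frame: the origin (TCP) lies midway between the tips of the shut fingers; the grasp point (between the pads) lies 19 mm behind it (hold_point_z is the distance from the TCP to the grasp point, in m); z points along the fingers, y is the line along which they close (so a half turn about z gives the same grasp; the last joint's range is limited). The gripper opens to 87 mm and grips with 3 to 60 N. Pads are 19 mm wide; open, the fingers measure 117 mm over their backs; the gripper's body (75 mm by 190 mm) begins 51 mm behind the grasp point.
Start: joints at [-1.344, 0.22, 1.526, -0, 1.395, -0.126], TCP at [0.216, -0.587, 0.223] pointing down, gripper open.
Joint ranges: [-2.98, 2.98], [-0.91, 2.08], [0.09, 2.57], [-1.24, 4.39], [0.2, 2.65], [-2.68, 2.68]. Speed limits (rad/s): [2.57, 2.57, 3.01, 3.14, 3.14, 3.14].

INTERFACE

Orientations are given as a 3x3 rotation matrix whose columns are the frame's x, y, z axes.
In Python, from plant import state, read_camera, job_done, hold_point_z gives the robot as it stands.
- The arm moves only by the tool play_rows, never from a script. Its argument "steps" is a list that holds one entry, the list of rows, each a list of 7 numbers: the shift along the tool's x, y, z scaled (see below), then the turn, a rotation vector about the tool's x, y, z scaled (see below), then the closure, from -1 (fully open) to 1 (shut). In form: [[[tx, ty, tz, ax, ay, az, hand], ...]]. A call has 1 to 8 rows; each row shifts and turns the commanded pose from where the row before left it, along the tool's axes as they then stand; what a row does not reach is not made up. The controller multiplies each number of a shift by 30 mm and each number of a turn by 6 degrees. A row lasts 1/8 s, in which the tool goes at most 62.5 mm and 10.7 degrees, less where a joint would pass 70% of its speed; a pose out of reach is approached as far as the arm can. A call with a number of a shift or a turn outside -1 to 1 is refused whole. A call with a gripper value outside its range is refused whole. The fingers move at their own pace and stop on an object; "grip_force" is the grip in N (left out, the last holds). Time passes only in rows, so rows that do not move let the fingers close. It gives the time, the measured TCP pose, the force, the opening and the grip force at its end, in the units of the state.
- state(): the state, without advancing time (a new reading comes with each control period).
- read_camera(name): name is "scene" or "top" or "wrist"; returns a dict with "pixels" (480x640x3 uint8, red, green, blue), "fov_y" (degrees; the focal length in pixels is half the picture's height over the tangent of half this angle, whatever the lens; pixels are square), "cx", "cy" (the principal point, pixels), "dist" ([k1, k2, p1, p2, k3] as OpenCV has them; the pictures are not rectified), "position" and "rotation" of the camera in the world. Camera axes: x right, y down, z forward; pixel columns grow to the right and rows downward; lengths in m; the calibration is good to about 2 mm. A picture is of the moment at which its call begins. There is no depth.
- job_done(): hands the job in; it is judged then, once.
The state is a dict: "time_s": time; "qpos": joint angles; "joint_vel": joint speeds; "tau": joint torques, N m; "position": TCP position; "tool_rot": TCP orientation; "wrist_force": force on the tool from outside, world axes, zero at the start; "moment": the same for the moment, N m; "finger_gap": finger opening in m; "grip_force": force on a finger pad.
Only numpy, scipy, OpenCV 4.12 (cv2) and the standard library are available. Lean on these libraries where they do the work, as an engineer would, in place of code of your own. Each camera call takes 0.05 s, during which the arm holds its last target. There are 200 camera calls.

TASK

Draw the orange tray out of the turn-over stand, put every bottom bracket cup from the bench into it, push the tray fully home and slide the red-knobbed latch fully shut. Then give the tray's handle a firm outward tug to make sure the latch holds, and only after that squeeze the trigger in the lever's grip and swing the lever all the way down, so that the tray is left upside down with all the cups in it, the trigger sprung out and the lever locked. Leave the bottle, the bolt bin and the screwdriver alone.

Things in the scene. Friction and masses are not known exactly. Their poses are not given: they have to be found in the camera images.
- turner: bench-top turn-over stand: blue base 290 x 280 mm with two posts; origin at the base's centre on the bench. x runs along the axle (level, 140 mm above the bench), -y is the way the orange tray slides out, z up. The lever stands on its -x side, in the plane x = -148 mm. A pan rim 34 mm high borders the base at y = +-136 mm
- rotor: turning frame between the posts, 164 mm along x, 146 mm along y, open at its -y end: takes the orange tray as a drawer under a clear lid plate (top 173 mm above the bench) that keeps the contents in when it is upside down. Origin on the axle, axes as the turner's while upright
- tray (a joint): how far the orange tray is slid out of the turning frame (m): 0 is fully home, 0.15 fully out; about 2 N to slide, it stays where it is left. With the latch shut it has about 3 mm of play
- tray_mid (a point): centre of the tray's inner floor, at the floor's level (117 mm above the bench while upright). Its axes are the turner's while upright and turn over with the tray: z points out of the tray's open top. Inside the tray is 140 mm (x) by 131 mm (y) and 45 mm deep, walls 4 to 5 mm thick. The tray must be fully out to be loaded freely
- tray_handle (a point): grip point of the tray's black handle: an upright fin 12 mm thick (x), 40 mm tall (20 mm above and below this point), standing 50 mm out of the tray's front (from 32 mm inward to 18 mm outward of this point); pinch it from above across x
- tray_front: the tray's front board with its handle; origin and axes as tray_mid; the board's outer face lies at y = -70 mm
- latch (a joint): sliding latch bolt on top of the turning frame's open end (m): 0 open (as at the start; past 2 mm it bars the tray), beside the tray; 0.03 shut, with its steel tongue in front of the tray's front board. It slides along the turner's +x to shut, about 2 N, and stays where it is left. It can be shut only with the tray home
- latch_knob (a point): point 10 mm below the top of the bolt's red knob, a post 14 x 14 mm that stands 28 mm above the steel bolt (about 192 mm above the bench, upright, at this point)
- latch_tongue: the bolt's steel tongue, 24 mm wide, 6 mm thick, that hangs down at the frame's open end; moves with the bolt
- lever (a joint): swing of the lever about the axle (rad): 0 at the start, pointing to the turner's +y and 60 degrees up; pi/2 fully down, pointing to +y and 30 degrees below level. Locked at both ends unless the trigger is in; then it needs 5 to 10 N at the grip and stays where it is left. The frame is geared to turn twice as far: lever fully down = tray upside down
- lever_grip (a point): middle of the lever's black grip, 160 mm from the axle; the grip is 88 mm long, 28 mm deep and 22 mm thick (along the turner's x), plus the red trigger that stands 7 mm out of its -x face. Pinch it from above across x, trigger under one finger
- trigger (a joint): how far the red release trigger (56 mm long, 18 mm wide, centred on the grip) is squeezed into the lever's grip (m): 0 out, 0.006 fully in, which takes about 6 N; it springs out when let go, and so locks the lever at either end of its swing (within about 2 degrees of the end). The lock frees at about 0.005
- cup0_mid (a point): bottom bracket cup 1: a metal cylinder 36 mm across, 24 mm tall, about 85 g, standing on the bench; the point is its centre, z its axis. May be absent
- cup1_mid (a point): bottom bracket cup 2: a metal cylinder 36 mm across, 24 mm tall, about 85 g, standing on the bench; the point is its centre, z its axis. May be absent
- cup2_mid (a point): bottom bracket cup 3: a metal cylinder 36 mm across, 24 mm tall, about 85 g, standing on the bench; the point is its centre, z its axis. May be absent
- cup3_mid (a point): bottom bracket cup 4: a metal cylinder 36 mm across, 24 mm tall, about 85 g, standing on the bench; the point is its centre, z its axis. May be absent
- cup4_mid (a point): bottom bracket cup 5: a metal cylinder 36 mm across, 24 mm tall, about 85 g, standing on the bench; the point is its centre, z its axis. May be absent
- degreaser: white bottle with black label, 68 mm across, 190 mm tall, a bystander; origin under its centre
- bolt_bin: yellow open bin of bolts, 100 x 140 x 55 mm, a bystander; origin under its centre
- driver: screwdriver with red handle, 200 mm, a bystander; origin near its middle

How it is judged:
On the way, in this order (a step that is already met when the one before it is completed fails the run):
1. every cup is in the tray, the tray is home and the latch is shut, the lever still up (x of cup0_mid in the frame of tray_mid between -0.075 and 0.075 m and y of cup0_mid in the frame of tray_mid between -0.07 and 0.07 m and z of cup0_mid in the frame of tray_mid between -0.005 and 0.055 m and x of cup1_mid in the frame of tray_mid between -0.075 and 0.075 m and y of cup1_mid in the frame of tray_mid between -0.07 and 0.07 m and z of cup1_mid in the frame of tray_mid between -0.005 and 0.055 m and x of cup2_mid in the frame of tray_mid between -0.075 and 0.075 m and y of cup2_mid in the frame of tray_mid between -0.07 and 0.07 m and z of cup2_mid in the frame of tray_mid between -0.005 and 0.055 m and x of cup3_mid in the frame of tray_mid between -0.075 and 0.075 m and y of cup3_mid in the frame of tray_mid between -0.07 and 0.07 m and z of cup3_mid in the frame of tray_mid between -0.005 and 0.055 m and x of cup4_mid in the frame of tray_mid between -0.075 and 0.075 m and y of cup4_mid in the frame of tray_mid between -0.07 and 0.07 m and z of cup4_mid in the frame of tray_mid between -0.005 and 0.055 m and value of joint tray below 0.008 m and value of joint latch above 0.022 m and value of joint lever below 0.1 rad), for 0.2 s.
2. the tray is tugged outward against the shut latch, which holds it (value of joint tray below 0.008 m and value of joint latch above 0.022 m and contact force between tray_front and latch_tongue above 4 N and value of joint lever below 0.1 rad), for 0.1 s.
3. the lever is on its way down with the trigger squeezed in (value of joint tray below 0.008 m and value of joint latch above 0.022 m and value of joint trigger above 0.004 m and value of joint lever between 0.4 and 1.3 rad), for 0.1 s.
At the end, for the whole second after the job is handed in: the lever is fully down (over 1.5 rad) with its trigger sprung out (under 2 mm), the tray is upside down (within 0.14 rad), home (within 8 mm) and latched (bolt at 22 mm or more), and every cup present is inside it (x of cup0_mid in the frame of tray_mid between -0.075 and 0.075 m and y of cup0_mid in the frame of tray_mid between -0.07 and 0.07 m and z of cup0_mid in the frame of tray_mid between -0.005 and 0.055 m and x of cup1_mid in the frame of tray_mid between -0.075 and 0.075 m and y of cup1_mid in the frame of tray_mid between -0.07 and 0.07 m and z of cup1_mid in the frame of tray_mid between -0.005 and 0.055 m and x of cup2_mid in the frame of tray_mid between -0.075 and 0.075 m and y of cup2_mid in the frame of tray_mid between -0.07 and 0.07 m and z of cup2_mid in the frame of tray_mid between -0.005 and 0.055 m and x of cup3_mid in the frame of tray_mid between -0.075 and 0.075 m and y of cup3_mid in the frame of tray_mid between -0.07 and 0.07 m and z of cup3_mid in the frame of tray_mid between -0.005 and 0.055 m and x of cup4_mid in the frame of tray_mid between -0.075 and 0.075 m and y of cup4_mid in the frame of tray_mid between -0.07 and 0.07 m and z of cup4_mid in the frame of tray_mid between -0.005 and 0.055 m and value of joint tray below 0.008 m and value of joint latch above 0.022 m and value of joint lever above 1.5 rad and value of joint trigger below 0.002 m and angle between tray_mid's own z axis and vertical above 3 rad); the robot touches nothing.
It fails at once if the lever is swung while the latch is not shut or the tray is not home (value of joint lever above 0.15 rad and (value of joint latch below 0.018 m or value of joint tray above 0.015 m)).
It fails at once if the bottle is knocked over or moved over 4 cm (angle between degreaser's own z axis and vertical above 0.5 rad or distance of degreaser from where it was at the start of the episode above 0.04 m).
It fails at once if the bolt bin is moved over 4 cm (distance of bolt_bin from where it was at the start of the episode above 0.04 m).
It fails at once if the screwdriver is moved over 4 cm (distance of driver from where it was at the start of the episode above 0.04 m).
Of cup0, cup1, cup2, cup3, cup4 only 3 to 5 are there at a start; the rules pass over those that are not, and their reading is None.
At some moment in a run one of cup0, cup1, cup2, cup3, cup4 may be knocked a few centimetres aside while the robot is not near it.
Once in a run the grip may slacken for a moment while it holds something.
It also fails if it takes over 210 s, if anything falls off the work surface, if the arm or the gripper's body presses on something with over 40 N, if the wrist force passes 120 N, or if a joint passes its speed limit or range.

## Working session

There is one attempt and no reset: what is moved stays moved. The work goes in short steps, Python scripts to look and compute and a tool call to move; the robot and the scene stay as the last step left them, time stands still between calls to the robot, and variables do not carry over. Pictures are saved under pics/ and viewed, at most 14 in all, crops included, and the job is handed in when it is done.

Besides the shell and the picture viewer there is one more tool, called after "Call:" in YAML: its name, and indented under it one key for each argument. play_rows: Moves the arm, as the interface text tells. Its arguments: {"type":"object","properties":{"steps":{"type":"array","items":{"type":"array","items":{"type":"array","items":{"type":"number","minimum":-1,"maximum":1}}}},"grip_force":{"type":"number"}},"required":["steps"]}

```bash
mkdir -p pics; ls; cat > h.py <<'E'
import numpy as np, cv2
from plant import *
def cam(n,f):
    c=read_camera(n); cv2.imwrite('pics/'+f+'.png',c['pixels'][:,:,::-1]); 
    np.save('pics/'+f+'.npy',c,allow_pickle=True); return c
def load(f): return np.load('pics/'+f+'.npy',allow_pickle=True).item()
def K(c):
    f=240/np.tan(np.radians(c['fov_y'])/2); return np.array([[f,0,c['cx']],[0,f,c['cy']],[0,0,1]])
def ray(c,px):
    p=cv2.undistortPoints(np.array(px,float).reshape(-1,1,2),K(c),np.array(c['dist'],float)).reshape(-1,2)
    d=np.c_[p,np.ones(len(p))]@np.array(c['rotation']).T
    return np.array(c['position']),d
def onz(c,px,z):
    o,d=ray(c,px); return o+d*((z-o[2])/d[:,2])[:,None]
def proj(c,P):
    R=np.array(c['rotation']);q=(np.array(P,float).reshape(-1,3)-c['position'])@R
    return cv2.projectPoints(q,np.zeros(3),np.zeros(3),K(c),np.array(c['dist'],float))[0].reshape(-1,2)
E
python3 - <<'E'
from h import *
np.set_printoptions(precision=3,suppress=True)
for n in ('scene','top','wrist'):
    c=cam(n,n+'0'); print(n,c['fov_y'],c['position'],c['rotation'],c['dist'])
print(state(),hold_point_z)
E
```

```text
pics
scene 56.00695249256346 [1.07  0.844 1.118] [[-0.867  0.348 -0.356]
 [ 0.498  0.624 -0.602]
 [ 0.013 -0.7   -0.714]] [-0.066  0.     0.     0.     0.   ]
top 52.21913732088347 [0.423 0.05  1.329] [[ 0.007 -0.989  0.149]
 [-1.    -0.005  0.012]
 [-0.012 -0.149 -0.989]] [-0.02  0.    0.    0.    0.  ]
wrist 62.98112198879878 [ 0.29  -0.558  0.384] [[ 0.346 -0.898 -0.272]
 [-0.938 -0.332 -0.099]
 [-0.001  0.289 -0.957]] [-0.075  0.     0.     0.     0.   ]
{'time_s': 0.15, 'qpos': array([-1.344,  0.221,  1.527,  0.   ,  1.395, -0.126]), 'joint_vel': array([ 0.002,  0.   , -0.005, -0.001, -0.001,  0.   ]), 'tau': array([ -0.   , -49.519, -38.788,   0.07 ,   0.053,  -0.   ]), 'position': array([ 0.216, -0.586,  0.222]), 'tool_rot': array([[ 0.938,  0.346, -0.   ],
       [ 0.346, -0.938,  0.001],
       [ 0.   , -0.002, -1.   ]]), 'wrist_force': array([-0.232, -0.233, -0.603]), 'moment': array([-0.008, -0.007,  0.021]), 'grip_force': 0.0, 'finger_gap': 0.08721685071145857} 0.0187
```

View pics/top0.png

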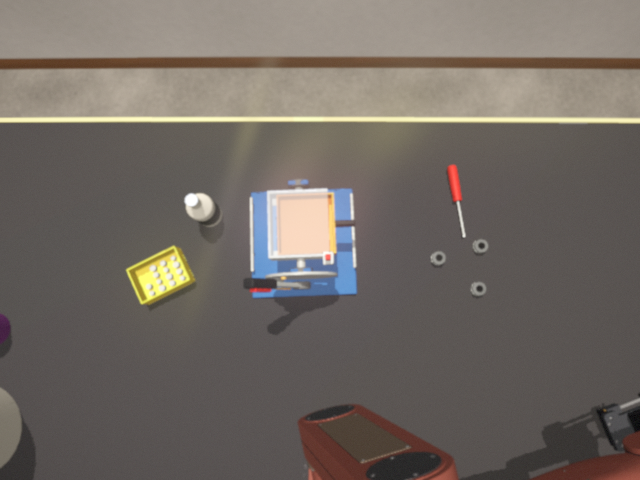

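View pics/scene0.png

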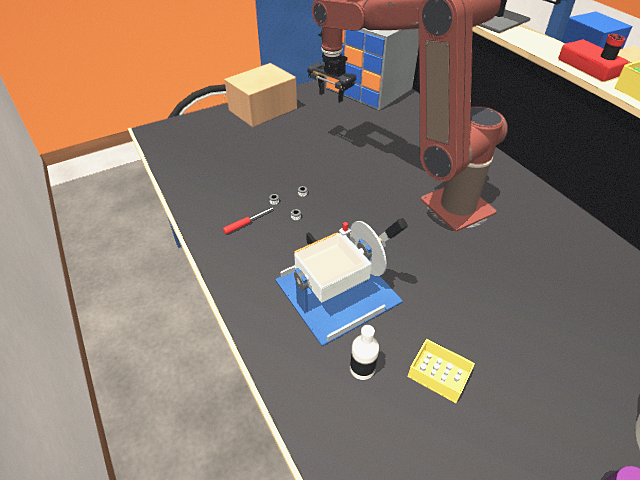

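The top view shows the turner at about (302,242), its axes nearly the world's (tray slides to image right, world -y). There are three cups at (438,258), (480,246) and (478,289); the driver is at (456,200), the bottle at (200,207) and the bin at (160,275). The scene view agrees and shows no other cups. Next I'll take a closer crop.

```bash
python3 - <<'E'
from h import *
np.set_printoptions(precision=4,suppress=True)
c=load('top0'); im=cv2.imread('pics/top0.png')
cv2.imwrite('pics/crop1.png',cv2.resize(im[170:305,235:365],None,fx=4.4,fy=4.4,interpolation=cv2.INTER_CUBIC))
hsv=cv2.cvtColor(im,cv2.COLOR_BGR2HSV)
m=((hsv[...,0]>100)&(hsv[...,0]<120)&(hsv[...,1]>140)&(hsv[...,2]>90)).astype(np.uint8); m[:, :240]=0;m[:,365:]=0;m[:185]=0
ys,xs=np.where(m>0)
r=cv2.minAreaRect(np.c_[xs,ys].astype(np.float32)); b=cv2.boxPoints(r); print(r,b); P=onz(c,b,0.01);print(P,P.mean(0))
print(onz(c,[[438,258],[480,246],[478,289]],0.024))
E
```

```text
((0.0, 0.0), (0.0, 0.0), 0.0) [[0. 0.]
 [0. 0.]
 [0. 0.]
 [0. 0.]]
[[1.329  1.0449 0.01  ]
 [1.329  1.0449 0.01  ]
 [1.329  1.0449 0.01  ]
 [1.329  1.0449 0.01  ]] [1.329  1.0449 0.01  ]
[[ 0.5571 -0.2388  0.024 ]
 [ 0.59   -0.3523  0.024 ]
 [ 0.4753 -0.3425  0.024 ]]
```

View pics/crop1.png

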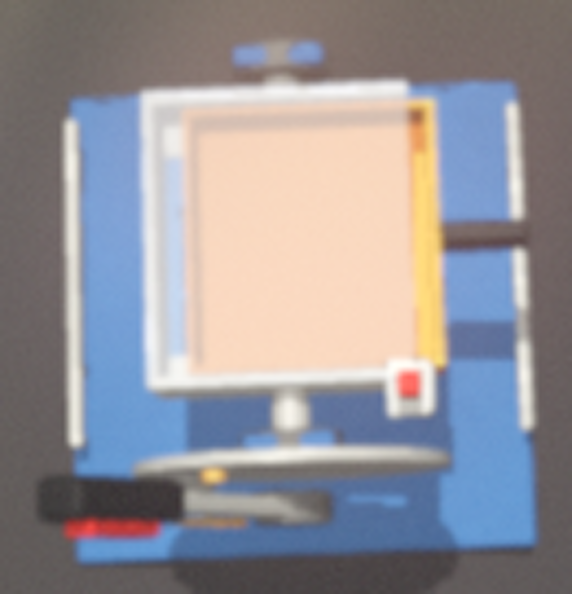

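```bash
python3 - <<'E'
from h import *
np.set_printoptions(precision=4,suppress=True)
c=load('top0')
u=lambda p: np.array(p)/4.4+[235-.39,170-.39]
px=u([[70,98],[515,82],[536,546],[78,562]])
for z in (0,.012):
    P=onz(c,px,z); print(z,P[:,:2],P.mean(0)); 
    print([np.linalg.norm(P[i]-P[(i+1)%4]) for i in range(4)], [np.degrees(np.arctan2(*(P[a]-P[b])[:2])) for a,b in((0,1),(3,2))],[np.degrees(np.arctan2(*(P[a]-P[b])[1::-1])) for a,b in((0,3),(1,2))])
print('knob top',onz(c,u([[409,384]]),.202),'fin tip,root',onz(c,u([[524,234],[443,236]]),.139),'grip ends',onz(c,u([[40,500],[182,500]]),.28))
E
```

```text
0 [[ 0.7418  0.272 ]
 [ 0.7532 -0.0097]
 [ 0.4618 -0.022 ]
 [ 0.4502  0.2587]] [0.6018 0.1247 0.    ]
[np.float64(0.2819390303676736), np.float64(0.29163042759793445), np.float64(0.280937100753656), np.float64(0.291838243421764)] [np.float64(-2.3276360985787043), np.float64(-2.3693058881034905)] [np.float64(2.6259949980959894), np.float64(2.4293455266512436)]
0.012 [[ 0.7389  0.27  ]
 [ 0.7502 -0.0091]
 [ 0.4615 -0.0214]
 [ 0.45    0.2568]] [0.6001 0.1241 0.012 ]
[np.float64(0.2793928444685551), np.float64(0.2889967188789415), np.float64(0.2783999632613927), np.float64(0.2892026579221084)] [np.float64(-2.3276360985786932), np.float64(-2.3693058881034874)] [np.float64(2.6259949980959885), np.float64(2.429345526651243)]
knob top [[0.5401 0.0554 0.202 ]] fin tip,root [[ 0.6313 -0.0083  0.139 ]
 [ 0.63    0.0371  0.139 ]] grip ends [[0.4743 0.2341 0.28  ]
 [0.4747 0.165  0.28  ]]
```

Call:
play_rows:
  steps:
    - [[0, 0, -0.4, 0, 0, -1, -1], [0, 0, -0.4, 0, 0, -1, -1], [0, 0, -0.4, 0, 0, -1, -1], [0, 0, -0.4, 0, 0, -1, -1], [0, 0, -0.4, 0, 0, -1, -1], [0, 0, -0.4, 0, 0, -1, -1], [0, 0, -0.4, 0, 0, -1, -1], [0, 0, -0.4, 0, 0, -1, -1]]

```text
time_s: 1.15
position: [0.2159, -0.5863, 0.3184]
tool_rot: [[0.368, 0.93, -0.0], [0.93, -0.368, 0.001], [0.001, -0.001, -1.0]]
wrist_force: [-0.2, -0.4, -0.7]
finger_gap: 0.0871
grip_force: 0.0
```

Call:
play_rows:
  steps:
    - [[0, 0, 0, 0, 0, -1, -1], [0, 0, 0, 0, 0, -1, -1], [0, 0, 0, 0, 0, -1, -1], [0, 0, 0, 0, 0, -1, -1], [1, 0.8, 0, 0, 0, 0, -1], [1, 0.8, 0, 0, 0, 0, -1], [1, 0.8, 0, 0, 0, 0, -1], [1, 0.8, 0, 0, 0, 0, -1]]

```text
time_s: 2.15
position: [0.3078, -0.4617, 0.3182]
tool_rot: [[-0.038, 0.999, -0.0], [0.999, 0.038, 0.001], [0.001, -0.0, -1.0]]
wrist_force: [-0.8, -0.7, 0.0]
finger_gap: 0.0867
grip_force: 0.0
```

Call:
play_rows:
  steps:
    - [[1, 0.8, 0, 0, 0, 0, -1], [1, 0.8, 0, 0, 0, 0, -1], [1, 0.8, 0, 0, 0, 0, -1], [1, 0.8, 0, 0, 0, 0, -1], [1, 0.8, 0, 0, 0, 0, -1], [1, 0.8, 0, 0, 0, 0, -1], [1, 0.8, 0, 0, 0, 0, -1], [1, 0.8, 0, 0, 0, 0, -1]]

```text
time_s: 3.15
position: [0.4903, -0.2145, 0.3183]
tool_rot: [[-0.039, 0.999, -0.0], [0.999, 0.039, 0.0], [0.0, -0.0, -1.0]]
wrist_force: [-0.2, -1.9, 0.2]
finger_gap: 0.087
grip_force: 0.0
```

Call:
play_rows:
  steps:
    - [[0.75, 0.62, 0, 0, 0, 0, -1], [0.75, 0.62, 0, 0, 0, 0, -1], [0.75, 0.62, 0, 0, 0, 0, -1], [0.75, 0.62, 0, 0, 0, 0, -1], [0.75, 0.62, 0, 0, 0, 0, -1], [0.75, 0.62, 0, 0, 0, 0, -1], [0.75, 0.62, 0, 0, 0, 0, -1], [0.75, 0.62, 0, 0, 0, 0, -1]]

```text
time_s: 4.15
position: [0.6319, -0.0292, 0.3181]
tool_rot: [[-0.039, 0.999, -0.001], [0.999, 0.039, 0.0], [0.0, -0.001, -1.0]]
wrist_force: [0.4, -0.6, 0.2]
finger_gap: 0.0869
grip_force: 0.0
```

```bash
cat >> h.py <<'E'
np.set_printoptions(precision=4,suppress=True)
T0=np.array([.601,.1244,0]); YAW=np.radians(2.45)
RT=np.array([[np.cos(YAW),-np.sin(YAW),0],[np.sin(YAW),np.cos(YAW),0],[0,0,1]])
def tw(p): return T0+np.array(p)@RT.T      # turner -> world
def wt(p): return (np.array(p)-T0)@RT      # world -> turner
def go(p):  # units of tool shift (30 mm) to bring the TCP to world p
    s=state(); print('go',(np.array(p)-s['position'])@np.array(s['tool_rot'])/0.03)
E
python3 - <<'E'
from h import *
cam('wrist','w1'); print(state()['position'],state()['wrist_force'])
E
```

```text
[ 0.6333 -0.0262  0.3177] [-2.1691  0.8414 -0.3882]
```

View pics/w1.png

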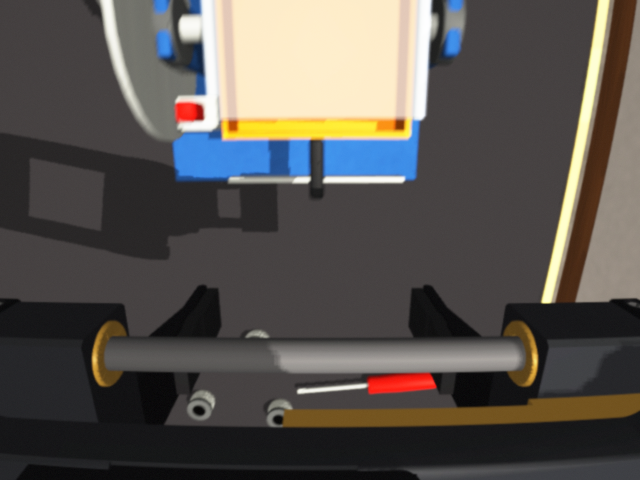

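The wrist view shows the handle fin at (317,142)-(317,190), the front board's top edge from (222,130) to (411,130), the knob at (189,111) and the base's front edge at about y=179. The cups are below at (201,404), (278,412) and (257,335).

```bash
python3 - <<'E'
from h import *
c=load('w1')
for n,p,z in (('fin',[[317,142],[317,190]],.159),('finhi',[[317,190]],.18),('board',[[222,136],[411,136]],.162),('knob',[[189,111]],.202),('base',[[174,180],[416,179]],.01),('cups',[[201,400],[278,408],[257,336]],.024)):
    P=onz(c,p,z); print(n,P,wt(P))
c=load('top0')
u=lambda p: np.array(p)/4.4+[235-.39,170-.39]
print(wt(onz(c,u([[524,234],[443,236]]),.159)), wt(onz(c,u([[440,100],[445,366]]),.162)), wt(onz(c,u([[409,384]]),.202)))
E
```

```text
fin [[ 0.6307  0.0383  0.159 ]
 [ 0.6323 -0.0003  0.159 ]] [[ 0.026  -0.0872  0.159 ]
 [ 0.0259 -0.1259  0.159 ]]
finhi [[0.632  0.0031 0.18  ]] [[ 0.0258 -0.1225  0.18  ]]
board [[0.5553 0.0405 0.162 ]
 [0.7049 0.0464 0.162 ]] [[-0.0493 -0.0819  0.162 ]
 [ 0.1005 -0.0823  0.162 ]]
knob [[0.5419 0.0579 0.202 ]] [[-0.0619 -0.0639  0.202 ]]
base [[ 0.4607 -0.0182  0.01  ]
 [ 0.7528 -0.0058  0.01  ]] [[-0.1462 -0.1365  0.01  ]
 [ 0.1461 -0.1366  0.01  ]]
cups [[ 0.4822 -0.3254  0.024 ]
 [ 0.5916 -0.3334  0.024 ]
 [ 0.5629 -0.2181  0.024 ]] [[-0.1379 -0.4444  0.024 ]
 [-0.029  -0.457   0.024 ]
 [-0.0527 -0.3406  0.024 ]]
[[ 0.0212 -0.1327  0.159 ]
 [ 0.0218 -0.0881  0.159 ]] [[ 0.0978 -0.0894  0.162 ]
 [-0.0506 -0.0863  0.162 ]] [[-0.0638 -0.0664  0.202 ]]
```

```bash
python3 - <<'E'
from h import *
c=load('scene0'); print(onz(c,[[303,189],[274,197],[296,212]],.024))
c=load('w1'); print(c['position'],c['rotation'],c['cx'],c['cy'],c['dist'],c['fov_y'])
c=cam('wrist','w2'); print(state()['time_s'],c['position'],c['rotation'],state()['position'])
a=load('w1')['pixels'].astype(int);b=c['pixels'].astype(int);print(abs(a-b).mean(), cv2.phaseCorrelate(a[:270].mean(2).astype(np.float32),b[:270].mean(2).astype(np.float32)))
cam('top','top1');cam('scene','scene1')
im=cv2.imread('pics/top1.png'); cv2.imwrite('pics/crop2.png',cv2.resize(im[230:310,400:520],None,fx=5,fy=5,interpolation=cv2.INTER_CUBIC))
E
```

```text
[[ 0.4766 -0.3388  0.024 ]
 [ 0.5921 -0.35    0.024 ]
 [ 0.5584 -0.2371  0.024 ]]
[0.6282 0.0513 0.4807] [[ 0.9992  0.0379  0.0115]
 [ 0.0396 -0.9563 -0.2895]
 [-0.      0.2898 -0.9571]] 314.4928060437772 242.99912274530251 [-0.0747  0.      0.      0.      0.    ] 62.98112198879878
4.25 [0.6292 0.0539 0.4805] [[ 0.9991  0.0395  0.0129]
 [ 0.0416 -0.9569 -0.2874]
 [ 0.001   0.2877 -0.9577]] [ 0.6323 -0.0277  0.3177]
6.995308159722223 ((-2.024567146876791, 0.8614489281487181), 0.11726619172979284)
```

View pics/crop2.png

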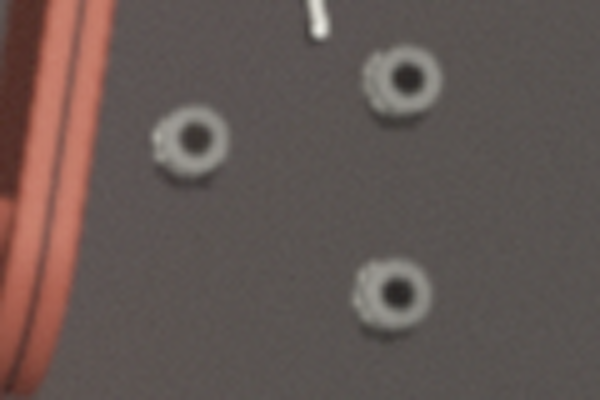

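The crop shows the three cups unmoved, at top-image pixels of about (439,257), (481,245) and (479,288). The top and scene views agree on this, so I'll use them.

```bash
python3 - <<'E'
from h import *
c=load('top1'); print(onz(c,[[438.8,257.4],[481.2,245.4],[479.4,288.2]],.024))
go(tw([.024,-.120,.126])); print(tw([.024,-.120,.126]))
E
```

```text
[[ 0.5587 -0.241   0.024 ]
 [ 0.5916 -0.3556  0.024 ]
 [ 0.4774 -0.3462  0.024 ]]
go [1.1788 0.0149 6.3956]
[0.6301 0.0055 0.126 ]
```

Call:
play_rows:
  steps:
    - [[0.6, 0, 0, 0, 0, 0, -1], [0.6, 0, 0.5, 0, 0, 0, -1], [0, 0, 1, 0, 0, 0, -1], [0, 0, 1, 0, 0, 0, -1], [0, 0, 1, 0, 0, 0, -1], [0, 0, 1, 0, 0, 0, -1], [0, 0, 1, 0, 0, 0, -1], [0, 0, 0.9, 0, 0, 0, -1]]

```text
time_s: 5.35
position: [0.6289, 0.007, 0.1244]
tool_rot: [[-0.039, 0.999, -0.002], [0.999, 0.039, 0.0], [0.0, -0.002, -1.0]]
wrist_force: [-0.1, 0.3, 0.4]
finger_gap: 0.0867
grip_force: 0.0
```

Call:
play_rows:
  steps:
    - [[0, 0, 0, 0, 0, 0, 1], [0, 0, 0, 0, 0, 0, 1], [0, 0, 0, 0, 0, 0, 1], [0, 0, 0, 0, 0, 0, 1], [0, 0, 0, 0, 0, 0, 1], [0, 0, 0, 0, 0, 0, 1], [0, 0, 0, 0, 0, 0, 1], [0, 0, 0, 0, 0, 0, 1]]
  grip_force: 20

```text
time_s: 6.35
position: [0.6301, 0.0059, 0.1265]
tool_rot: [[-0.039, 0.999, -0.0], [0.999, 0.039, 0.0], [0.0, -0.0, -1.0]]
wrist_force: [0.5, -0.7, -0.1]
finger_gap: 0.0151
grip_force: 0.0
```

Call:
play_rows:
  steps:
    - [[0, 0, 0, 0, 0, 0, 1], [0, 0, 0, 0, 0, 0, 1], [-0.5, 0, 0, 0, 0, 0, 1], [-0.8, 0, 0, 0, 0, 0, 1], [-0.8, 0, 0, 0, 0, 0, 1], [-0.8, 0, 0, 0, 0, 0, 1], [-0.8, 0, 0, 0, 0, 0, 1], [-0.8, 0, 0, 0, 0, 0, 1]]

```text
time_s: 7.35
position: [0.6363, -0.1293, 0.1265]
tool_rot: [[-0.038, 0.999, 0.002], [0.999, 0.038, 0.002], [0.002, 0.002, -1.0]]
wrist_force: [6.3, 30.0, -0.7]
finger_gap: 0.0119
grip_force: 20.0
```

Call:
play_rows:
  steps:
    - [[-0.3, 0, 0, 0, 0, 0, 1], [-0.2, 0, 0, 0, 0, 0, 1], [-0.1, 0, 0, 0, 0, 0, 1], [0, 0, 0, 0, 0, 0, 1]]

```text
time_s: 7.85
position: [0.6366, -0.1387, 0.1255]
tool_rot: [[-0.041, 0.999, -0.0], [0.999, 0.041, 0.013], [0.013, 0.0, -1.0]]
wrist_force: [6.9, 25.5, -1.4]
finger_gap: 0.0115
grip_force: 20.0
```

```bash
python3 - <<'E'
from h import *
c=cam('top','top2'); im=cv2.imread('pics/top2.png'); cv2.imwrite('pics/crop3.png',cv2.resize(im[170:320,235:435],None,fx=4,fy=4,interpolation=cv2.INTER_CUBIC))
s=state();print(s['position'],s['wrist_force'],s['finger_gap'])
E
```

```text
[ 0.6366 -0.1387  0.1256] [ 6.1464 25.9488 -0.0938] 0.011846446495818935
```

View pics/crop3.png

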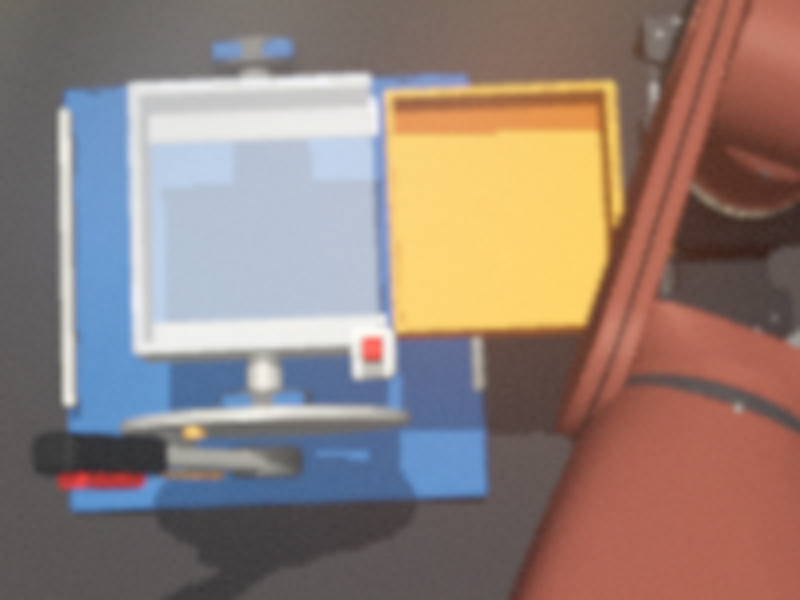

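The tray is fully out: its rear wall runs from (387,90) to (392,335) in the crop and its front-right corner is at (617,85). I'll release it, rise and go for the cups.

```bash
python3 - <<'E'
from h import *
c=load('top2'); u=lambda p: np.array(p)/4+[235-.4,170-.4]
P=onz(c,u([[387,90],[392,335],[617,85]]),.162); print(P,wt(P))
E
```

```text
[[ 0.7031  0.0472  0.162 ]
 [ 0.5528  0.0435  0.162 ]
 [ 0.7068 -0.0931  0.162 ]] [[ 0.0987 -0.0815  0.162 ]
 [-0.0516 -0.0787  0.162 ]
 [ 0.0964 -0.2218  0.162 ]]
```

Call:
play_rows:
  steps:
    - [[0.2, 0, 0, 0, 0, 0, -0.5], [0, 0, 0, 0, 0, 0, -0.5], [0, 0, 0, 0, 0, 0, -0.5], [0, 0, -0.5, 0, 0, 0, -1], [0, 0, -1, 0, 0, 0, -1], [0, 0, -1, 0, 0, 0, -1], [-1, 0, -0.5, 0, 0, 0, -1], [-1, 0, 0, 0, 0, 0, -1]]

```text
time_s: 8.9
position: [0.6395, -0.2024, 0.2207]
tool_rot: [[-0.039, 0.999, 0.005], [0.999, 0.039, -0.002], [-0.003, 0.005, -1.0]]
wrist_force: [-0.2, 0.1, 0.2]
finger_gap: 0.0821
grip_force: 0.0
```

```bash
python3 - <<'E'
from h import *
go([.5587,-.241,.1]);go([.5587,-.241,.006])
E
```

```text
go [-1.1695 -2.7616  4.0134]
go [-1.1611 -2.7769  7.1467]
```

Call:
play_rows:
  steps:
    - [[-0.5, -0.7, 0.3, 0, 0, 0, -1], [0, -0.7, 1, 0, 0, 0, -1], [0, -0.7, 1, 0, 0, 0, -1], [0, -0.66, 1, 0, 0, 0, -1], [0, 0, 0.5, 0, 0, 0, -1], [0, 0, 0, 0, 0, 0, -1], [0, 0, 0, 0, 0, 0, -1]]

```text
time_s: 9.78
position: [0.5578, -0.2198, 0.1044]
tool_rot: [[-0.039, 0.999, 0.003], [0.999, 0.039, -0.001], [-0.002, 0.003, -1.0]]
wrist_force: [0.4, 0.1, 0.2]
finger_gap: 0.0869
grip_force: 0.0
```

```bash
python3 - <<'E'
from h import *
go([.5587,-.241,.006])
E
```

```text
go [-0.7031 -0.0053  3.2804]
```

Call:
play_rows:
  steps:
    - [[-0.7, 0, 0.5, 0, 0, 0, -1], [0, 0, 1, 0, 0, 0, -1], [0, 0, 1, 0, 0, 0, -1], [0, 0, 0.6, 0, 0, 0, -1], [0, 0, 0.15, 0, 0, 0, -1], [0, 0, 0, 0, 0, 0, 0], [0, 0, 0, 0, 0, 0, 0.2], [0, 0, 0, 0, 0, 0, 1]]
  grip_force: 25

```text
time_s: 10.78
position: [0.5576, -0.2405, 0.0062]
tool_rot: [[-0.039, 0.999, 0.002], [0.999, 0.039, -0.001], [-0.001, 0.002, -1.0]]
wrist_force: [0.1, -0.3, -0.4]
finger_gap: 0.0652
grip_force: 0.0
```

Call:
play_rows:
  steps:
    - [[0, 0, 0, 0, 0, 0, 1], [0, 0, 0, 0, 0, 0, 1], [0, 0, 0, 0, 0, 0, 1], [0, 0, 0, 0, 0, 0, 1], [0, 0, -0.5, 0, 0, 0, 1], [0, 0, -1, 0, 0, 0, 1], [0, 0, -1, 0, 0, 0, 1], [0, 0, 0, 0, 0, 0, 1]]
  grip_force: 30

```text
time_s: 11.78
position: [0.5591, -0.2414, 0.0839]
tool_rot: [[-0.039, 0.999, 0.006], [0.999, 0.039, -0.003], [-0.004, 0.006, -1.0]]
wrist_force: [0.3, -0.7, -0.6]
finger_gap: 0.0352
grip_force: 30.0
```

```bash
python3 - <<'E'
from h import *
go(tw([.0235,-.15,.230]))
go(tw([.0235,-.15,.125]))
E
```

```text
go [ 7.1169  2.6977 -4.8796]
go [ 7.1297  2.6782 -1.3797]
```

```bash
python3 - <<'E'
from h import *
go(tw([.05,-.114,.220]))
E
```

```text
go [ 8.3218  3.5742 -4.5457]
```

Call:
play_rows:
  steps:
    - [[0, 0, -1, 0, 0, 0, 1], [0, 0.2, -1, 0, 0, 0, 1], [0.5, 0.6, -1, 0, 0, 0, 1], [1, 0.6, -1, 0, 0, 0, 1], [1, 0.6, -0.5, 0, 0, 0, 1], [1, 0.6, 0, 0, 0, 0, 1], [1, 0.6, 0, 0, 0, 0, 1], [1, 0.3, 0, 0, 0, 0, 1]]

```text
time_s: 12.78
position: [0.6553, -0.0699, 0.2135]
tool_rot: [[-0.039, 0.999, -0.002], [0.999, 0.039, 0.0], [0.001, -0.002, -1.0]]
wrist_force: [-0.3, -0.2, -1.0]
finger_gap: 0.0354
grip_force: 30.0
```

Call:
play_rows:
  steps:
    - [[1, 0, 0, 0, 0, 0, 1], [0.9, 0, 0, 0, 0, 0, 1], [0.4, 0, 0, 0, 0, 0, 1], [0, 0, 0, 0, 0, 0, 1], [0, 0, 0, 0, 0, 0, 1]]

```text
time_s: 13.4
position: [0.6526, -0.0032, 0.2148]
tool_rot: [[-0.038, 0.999, -0.0], [0.999, 0.038, -0.0], [-0.0, -0.0, -1.0]]
wrist_force: [-0.2, 0.2, -1.2]
finger_gap: 0.0351
grip_force: 30.0
```

```bash
python3 - <<'E'
from h import *
go(tw([.05,-.114,.128])); print(state()['finger_gap'],state()['grip_force'])
E
```

```text
go [0.5264 0.1269 2.8929]
0.03514037590980797 29.99983549118042
```

Call:
play_rows:
  steps:
    - [[0.5, 0.1, 0, 0, 0, 0, 1], [0, 0, 1, 0, 0, 0, 1], [0, 0, 1, 0, 0, 0, 1], [0, 0, 0.7, 0, 0, 0, 1], [0, 0, 0.15, 0, 0, 0, 1], [0, 0, 0, 0, 0, 0, 1], [0, 0, 0, 0, 0, 0, -0.1], [0, 0, 0, 0, 0, 0, -0.1]]

```text
time_s: 14.4
position: [0.6561, 0.0128, 0.1311]
tool_rot: [[-0.039, 0.999, 0.003], [0.999, 0.039, -0.0], [-0.0, 0.002, -1.0]]
wrist_force: [0.2, -0.0, -0.3]
finger_gap: 0.0456
grip_force: 0.0
```

Call:
play_rows:
  steps:
    - [[0, 0, -0.3, 0, 0, 0, -0.1], [0, 0, -0.7, 0, 0, 0, -0.1], [0, 0, -1, 0, 0, 0, -0.1], [0, 0, -1, 0, 0, 0, -0.5], [-1, -0.6, 0, 0, 0, 0, -1], [-1, -0.8, 0, 0, 0, 0, -1], [-1, -0.8, 0, 0, 0, 0, -1], [-1, -0.8, 0, 0, 0, 0, -1]]

```text
time_s: 15.4
position: [0.5697, -0.1116, 0.2218]
tool_rot: [[-0.039, 0.999, 0.003], [0.999, 0.039, -0.001], [-0.001, 0.003, -1.0]]
wrist_force: [0.4, -0.6, -0.8]
finger_gap: 0.0847
grip_force: 0.0
```

Call:
play_rows:
  steps:
    - [[-1, -0.8, 0, 0, 0, 0, -1], [-1, -0.8, 0, 0, 0, 0, -1], [-1, -0.8, 0, 0, 0, 0, -1], [-1, -0.5, 0, 0, 0, 0, -1], [-1, 0, 0, 0, 0, 0, -1], [-1, 0, 1, 0, 0, 0, -1], [0, 0, 1, 0, 0, 0, -1], [0, 0, 0, 0, 0, 0, -1]]

```text
time_s: 16.4
position: [0.4886, -0.2932, 0.1585]
tool_rot: [[-0.038, 0.999, -0.003], [0.999, 0.038, 0.002], [0.002, -0.003, -1.0]]
wrist_force: [-0.4, 0.7, -0.3]
finger_gap: 0.0868
grip_force: 0.0
```

```bash
python3 - <<'E'
from h import *
c=cam('top','top3'); im=cv2.imread('pics/top3.png')
# dark hole inside grey cup: local match by template from the first picture
t=cv2.imread('pics/top1.png')
for (x,y) in ((481,245),(479,288)):
    tp=t[y-9:y+10,x-9:x+10]; r=cv2.matchTemplate(im[225:330,400:540],tp,cv2.TM_CCOEFF_NORMED); _,v,_,l=cv2.minMaxLoc(r)
    print(v,l[0]+409,l[1]+234)
cv2.imwrite('pics/crop4.png',cv2.resize(im[170:320,300:500],None,fx=4,fy=4,interpolation=cv2.INTER_CUBIC))
go([.5916,-.3556,.006]);go([.4774,-.3462,.006])
E
```

```text
0.5109096169471741 479 241
0.5099801421165466 479 241
go [-2.1986  3.3183  5.1391]
go [-1.7389 -0.4734  5.1411]
```

View pics/crop4.png

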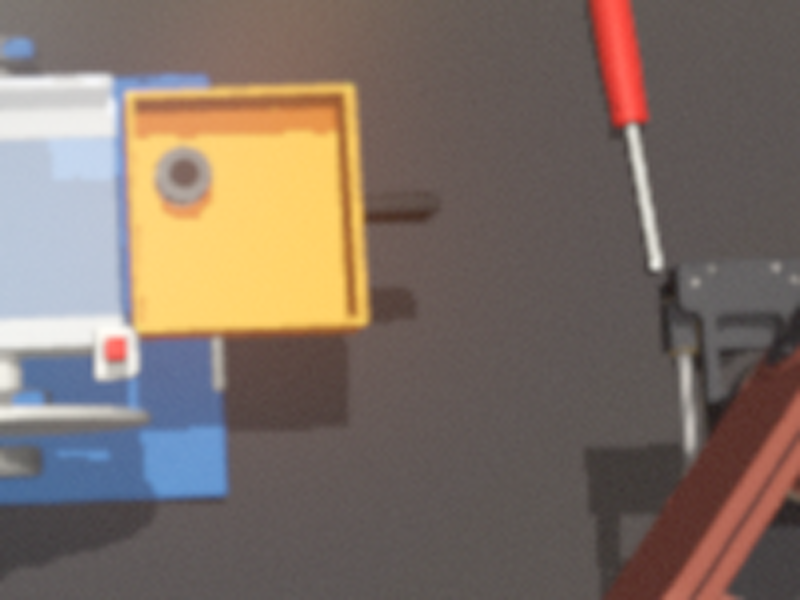

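Cup 1 sits in the tray at (185,175) in the crop. The arm hides the other two, so I'll check them through the scene camera.

```bash
python3 - <<'E'
from h import *
a=cv2.imread('pics/scene1.png'); cam('scene','scene3'); b=cv2.imread('pics/scene3.png')
for (x,y) in ((303,191),(274,199)):
    r=cv2.matchTemplate(b[y-40:y+41,x-40:x+41],a[y-8:y+9,x-8:x+9],cv2.TM_CCOEFF_NORMED); _,v,_,l=cv2.minMaxLoc(r); print(v,l[0]+x-32-x,l[1]+y-32-y)
E
```

```text
0.898614764213562 0 0
0.9970906972885132 0 0
```

Call:
play_rows:
  steps:
    - [[-0.9, -0.25, 0, 0, 0, 0, -1], [-0.85, -0.22, 0.3, 0, 0, 0, -1], [0, 0, 1, 0, 0, 0, -1], [0, 0, 1, 0, 0, 0, -1], [0, 0, 1, 0, 0, 0, -1], [0, 0, 0.9, 0, 0, 0, -1], [0, 0, 0.4, 0, 0, 0, -1], [0, 0, 0, 0, 0, 0, -1]]

```text
time_s: 17.5
position: [0.4783, -0.3468, 0.0223]
tool_rot: [[-0.039, 0.999, 0.0], [0.999, 0.039, -0.0], [-0.0, 0.0, -1.0]]
wrist_force: [-0.1, -0.4, 0.0]
finger_gap: 0.0866
grip_force: 0.0
```

```bash
python3 - <<'E'
from h import *
go([.4774,-.3462,.006])
E
```

```text
go [ 0.021  -0.0293  0.5439]
```

Call:
play_rows:
  steps:
    - [[0, 0, 0.4, 0, 0, 0, -1], [0, 0, 0.14, 0, 0, 0, 0], [0, 0, 0, 0, 0, 0, 1], [0, 0, 0, 0, 0, 0, 1], [0, 0, 0, 0, 0, 0, 1], [0, 0, 0, 0, 0, 0, 1], [0, 0, 0, 0, 0, 0, 1], [0, 0, 0, 0, 0, 0, 1]]

```text
time_s: 18.5
position: [0.4778, -0.3467, 0.0055]
tool_rot: [[-0.039, 0.999, 0.0], [0.999, 0.039, -0.0], [-0.0, 0.0, -1.0]]
wrist_force: [-0.2, -0.0, 0.5]
finger_gap: 0.0353
grip_force: 30.0
```

Call:
play_rows:
  steps:
    - [[0, 0, -0.5, 0, 0, 0, 1], [0, 0, -1, 0, 0, 0, 1], [0, 0, -1, 0, 0, 0, 1], [0, 0, -1, 0, 0, 0, 1], [0, 0, -1, 0, 0, 0, 1], [0, 0, -1, 0, 0, 0, 1], [0, 0, -1, 0, 0, 0, 1], [0, 0, -0.5, 0, 0, 0, 1]]

```text
time_s: 19.5
position: [0.4785, -0.3473, 0.2184]
tool_rot: [[-0.039, 0.999, 0.003], [0.999, 0.039, -0.003], [-0.003, 0.003, -1.0]]
wrist_force: [-0.4, -0.1, -0.7]
finger_gap: 0.0353
grip_force: 30.0
```

```bash
python3 - <<'E'
from h import *
go(tw([.0235,-.190,.220]))
E
```

```text
go [ 9.2237  5.4984 -0.0643]
```

Call:
play_rows:
  steps:
    - [[0.6, 0.5, 0, 0, 0, 0, 1], [1, 0.7, 0, 0, 0, 0, 1], [1, 0.7, 0, 0, 0, 0, 1], [1, 0.7, 0, 0, 0, 0, 1], [1, 0.7, 0, 0, 0, 0, 1], [1, 0.7, 0, 0, 0, 0, 1], [1, 0.7, 0, 0, 0, 0, 1], [1, 0.6, 0, 0, 0, 0, 1]]

```text
time_s: 20.5
position: [0.6281, -0.1115, 0.2149]
tool_rot: [[-0.039, 0.999, -0.001], [0.999, 0.039, 0.0], [0.0, -0.001, -1.0]]
wrist_force: [0.2, -0.1, -0.6]
finger_gap: 0.0351
grip_force: 30.0
```

Call:
play_rows:
  steps:
    - [[1, 0.2, 0, 0, 0, 0, 1], [0.5, 0, 0, 0, 0, 0, 1], [0, 0, 0, 0, 0, 0, 1], [0, 0, 0, 0, 0, 0, 1]]

```text
time_s: 21.0
position: [0.6319, -0.0686, 0.2154]
tool_rot: [[-0.038, 0.999, -0.0], [0.999, 0.038, -0.001], [-0.001, -0.0, -1.0]]
wrist_force: [-0.1, 0.1, -0.5]
finger_gap: 0.0352
grip_force: 30.0
```

```bash
python3 - <<'E'
from h import *
go(tw([.0235,-.190,.127])); print(state()['finger_gap'],state()['grip_force'])
E
```

```text
go [0.1392 0.0305 2.9453]
0.03516125986385259 29.999351799488068
```

Call:
play_rows:
  steps:
    - [[0.14, 0, 0.3, 0, 0, 0, 1], [0, 0, 1, 0, 0, 0, 1], [0, 0, 1, 0, 0, 0, 1], [0, 0, 0.5, 0, 0, 0, 1], [0, 0, 0.1, 0, 0, 0, 1], [0, 0, 0, 0, 0, 0, 1], [0, 0, 0, 0, 0, 0, -0.1], [0, 0, 0, 0, 0, 0, -0.1]]

```text
time_s: 22.0
position: [0.6327, -0.0635, 0.1297]
tool_rot: [[-0.039, 0.999, 0.002], [0.999, 0.039, -0.0], [-0.001, 0.002, -1.0]]
wrist_force: [0.3, 0.2, 0.4]
finger_gap: 0.0453
grip_force: 0.0
```

Call:
play_rows:
  steps:
    - [[0, 0, -0.3, 0, 0, 0, -0.1], [0, 0, -0.7, 0, 0, 0, -0.1], [0, 0, -1, 0, 0, 0, -0.1], [0, 0, -1, 0, 0, 0, -0.5], [-1, -0.2, 0, 0, 0, 0, -1], [-1, -0.2, 0, 0, 0, 0, -1], [-1, -0.2, 0, 0, 0, 0, -1], [-1, -0.2, 0, 0, 0, 0, -1]]

```text
time_s: 23.0
position: [0.613, -0.1853, 0.2206]
tool_rot: [[-0.039, 0.999, 0.002], [0.999, 0.039, -0.001], [-0.001, 0.002, -1.0]]
wrist_force: [1.1, 0.7, 0.8]
finger_gap: 0.0846
grip_force: 0.0
```

Call:
play_rows:
  steps:
    - [[-1, -0.2, 0, 0, 0, 0, -1], [-1, -0.2, 0, 0, 0, 0, -1], [-1, -0.2, 0, 0, 0, 0, -1], [-1, 0, 0, 0, 0, 0, -1], [-0.5, 0, 0, 0, 0, 0, -1], [0, 0, 0, 0, 0, 0, -1], [0, 0, 0, 0, 0, 0, -1]]

```text
time_s: 23.88
position: [0.6, -0.3187, 0.2186]
tool_rot: [[-0.039, 0.999, 0.0], [0.999, 0.039, 0.0], [0.0, 0.0, -1.0]]
wrist_force: [-0.4, -0.1, 0.4]
finger_gap: 0.0868
grip_force: 0.0
```

```bash
python3 - <<'E'
from h import *
a=cv2.imread('pics/scene1.png'); cam('scene','scene4'); b=cv2.imread('pics/scene4.png')
for (x,y) in ((274,199),):
    r=cv2.matchTemplate(b[y-40:y+41,x-40:x+41],a[y-8:y+9,x-8:x+9],cv2.TM_CCOEFF_NORMED); _,v,_,l=cv2.minMaxLoc(r); print(v,l[0]+x-32-x,l[1]+y-32-y)
go([.5916,-.3556,.006])
E
```

```text
0.913846492767334 0 0
go [-1.2256 -0.3322  7.0841]
```

Call:
play_rows:
  steps:
    - [[-0.6, -0.2, 0.5, 0, 0, 0, -1], [-0.62, -0.13, 1, 0, 0, 0, -1], [0, 0, 1, 0, 0, 0, -1], [0, 0, 1, 0, 0, 0, -1], [0, 0, 1, 0, 0, 0, -1], [0, 0, 1, 0, 0, 0, -1], [0, 0, 0.7, 0, 0, 0, -1], [0, 0, 0.3, 0, 0, 0, -1]]

```text
time_s: 24.92
position: [0.5902, -0.3563, 0.0211]
tool_rot: [[-0.039, 0.999, -0.002], [0.999, 0.039, 0.002], [0.002, -0.002, -1.0]]
wrist_force: [0.0, -0.4, 0.1]
finger_gap: 0.0867
grip_force: 0.0
```

```bash
python3 - <<'E'
from h import *
go([.5916,-.3556,.006])
E
```

```text
go [0.0199 0.0501 0.503 ]
```

Call:
play_rows:
  steps:
    - [[0, 0, 0.45, 0, 0, 0, -1], [0, 0, 0.12, 0, 0, 0, 0], [0, 0, 0, 0, 0, 0, 1], [0, 0, 0, 0, 0, 0, 1], [0, 0, 0, 0, 0, 0, 1], [0, 0, 0, 0, 0, 0, 1], [0, 0, 0, 0, 0, 0, 1], [0, 0, 0, 0, 0, 0, 1]]

```text
time_s: 25.92
position: [0.5914, -0.3567, 0.0064]
tool_rot: [[-0.039, 0.999, 0.0], [0.999, 0.039, -0.0], [-0.0, 0.0, -1.0]]
wrist_force: [-0.1, 0.6, 1.9]
finger_gap: 0.0355
grip_force: 30.0
```

Call:
play_rows:
  steps:
    - [[0, 0, -0.5, 0, 0, 0, 1], [0, 0, -1, 0, 0, 0, 1], [0, 0, -1, 0, 0, 0, 1], [0, 0, -1, 0, 0, 0, 1], [0, 0, -1, 0, 0, 0, 1], [0, 0, -1, 0, 0, 0, 1], [0, 0, -1, 0, 0, 0, 1], [0, 0, -0.5, 0, 0, 0, 1]]

```text
time_s: 26.92
position: [0.5921, -0.3573, 0.2195]
tool_rot: [[-0.039, 0.999, 0.003], [0.999, 0.039, -0.002], [-0.002, 0.003, -1.0]]
wrist_force: [-0.3, -0.1, -0.8]
finger_gap: 0.0356
grip_force: 30.0
```

```bash
python3 - <<'E'
from h import *
go(tw([.0235,-.150,.220]))
E
```

```text
go [11.0361  1.7209 -0.0377]
```

Call:
play_rows:
  steps:
    - [[0.6, 0.1, 0, 0, 0, 0, 1], [1, 0.2, 0, 0, 0, 0, 1], [1, 0.2, 0, 0, 0, 0, 1], [1, 0.2, 0, 0, 0, 0, 1], [1, 0.2, 0, 0, 0, 0, 1], [1, 0.2, 0, 0, 0, 0, 1], [1, 0.2, 0, 0, 0, 0, 1], [1, 0.2, 0, 0, 0, 0, 1]]

```text
time_s: 27.92
position: [0.6264, -0.1245, 0.214]
tool_rot: [[-0.039, 0.999, -0.003], [0.999, 0.039, 0.001], [0.002, -0.003, -1.0]]
wrist_force: [-0.0, -0.4, -1.0]
finger_gap: 0.0353
grip_force: 30.0
```

Call:
play_rows:
  steps:
    - [[1, 0.2, 0, 0, 0, 0, 1], [1, 0, 0, 0, 0, 0, 1], [1, 0, 0, 0, 0, 0, 1], [0.4, 0, 0, 0, 0, 0, 1], [0, 0, 0, 0, 0, 0, 1], [0, 0, 0, 0, 0, 0, 1]]

```text
time_s: 28.68
position: [0.6294, -0.0258, 0.2159]
tool_rot: [[-0.038, 0.999, -0.001], [0.999, 0.038, -0.0], [-0.0, -0.001, -1.0]]
wrist_force: [0.3, 0.5, -0.4]
finger_gap: 0.0351
grip_force: 30.0
```

```bash
python3 - <<'E'
from h import *
go(tw([.0235,-.150,.127])); print(state()['finger_gap'],state()['grip_force'])
E
```

```text
go [0.0426 0.0527 2.9619]
0.03512792158628952 29.99973177909851
```

Call:
play_rows:
  steps:
    - [[0, 0, 0.3, 0, 0, 0, 1], [0, 0, 1, 0, 0, 0, 1], [0, 0, 1, 0, 0, 0, 1], [0, 0, 0.5, 0, 0, 0, 1], [0, 0, 0.1, 0, 0, 0, 1], [0, 0, 0, 0, 0, 0, 1], [0, 0, 0, 0, 0, 0, -0.1], [0, 0, 0, 0, 0, 0, -0.1]]

```text
time_s: 29.68
position: [0.6304, -0.0251, 0.1306]
tool_rot: [[-0.039, 0.999, 0.002], [0.999, 0.039, -0.0], [-0.0, 0.002, -1.0]]
wrist_force: [0.9, 0.3, -0.1]
finger_gap: 0.0452
grip_force: 0.0
```

Call:
play_rows:
  steps:
    - [[0, 0, -0.3, 0, 0, 0, -0.1], [0, 0, -0.7, 0, 0, 0, -0.1], [0, 0, -1, 0, 0, 0, -0.1], [0, 0, -1, 0, 0, 0, -0.5], [-1, 0, 0, 0, 0, 0, -1], [-1, 0, 0, 0, 0, 0, -1], [-1, 0, 0, 0, 0, 0, -1], [-0.8, 0, 0, 0, 0, 0, -1]]

```text
time_s: 30.68
position: [0.6345, -0.1403, 0.2212]
tool_rot: [[-0.038, 0.999, 0.002], [0.999, 0.038, -0.001], [-0.001, 0.002, -1.0]]
wrist_force: [0.5, -1.4, 0.7]
finger_gap: 0.0852
grip_force: 0.0
```

Call:
play_rows:
  steps:
    - [[0, 0, 0, 0, 0, 0, -1], [0, 0, 0, 0, 0, 0, -1]]

```text
time_s: 30.92
position: [0.6341, -0.1383, 0.2196]
tool_rot: [[-0.039, 0.999, 0.0], [0.999, 0.039, 0.001], [0.001, 0.0, -1.0]]
wrist_force: [0.3, 1.3, -0.0]
finger_gap: 0.0871
grip_force: 0.0
```

```bash
python3 - <<'E'
from h import *
c=cam('top','top5'); im=cv2.imread('pics/top5.png'); cv2.imwrite('pics/crop5.png',cv2.resize(im[170:320,300:500],None,fx=4,fy=4,interpolation=cv2.INTER_CUBIC))
go([.635,-.137,.126])
E
```

```text
go [0.0301 0.033  3.1144]
```

View pics/crop5.png

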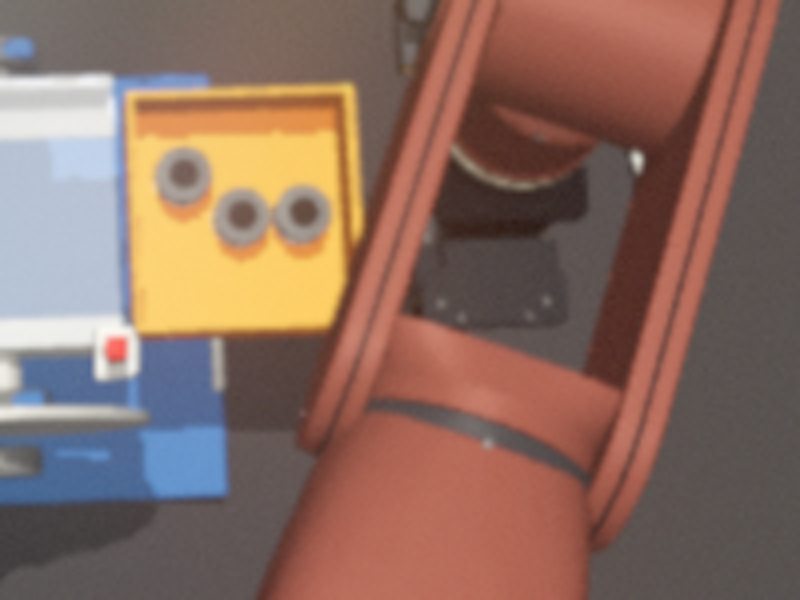

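All three cups stand in the tray at crop (185,175), (242,216) and (303,212). Next I'll grip the handle and push the tray home.

Call:
play_rows:
  steps:
    - [[-0.26, 0.05, 0.3, 0, 0, 0, -1], [0, 0, 1, 0, 0, 0, -1], [0, 0, 1, 0, 0, 0, -1], [0, 0, 0.6, 0, 0, 0, -1], [0, 0, 0.08, 0, 0, 0, 0.3], [0, 0, 0, 0, 0, 0, 1], [0, 0, 0, 0, 0, 0, 1], [0, 0, 0, 0, 0, 0, 1]]

```text
time_s: 31.98
position: [0.6364, -0.1469, 0.1311]
tool_rot: [[-0.039, 0.999, 0.002], [0.999, 0.039, -0.001], [-0.001, 0.002, -1.0]]
wrist_force: [-0.8, -0.5, -0.4]
finger_gap: 0.0545
grip_force: 0.0
```

Call:
play_rows:
  steps:
    - [[0, 0, 0, 0, 0, 0, 1], [0, 0, 0, 0, 0, 0, 1], [0, 0, 0, 0, 0, 0, 1], [0, 0, 0, 0, 0, 0, 1], [0, 0, 0, 0, 0, 0, 1], [0, 0, 0, 0, 0, 0, 1]]

```text
time_s: 32.72
position: [0.6371, -0.1466, 0.1301]
tool_rot: [[-0.039, 0.999, 0.003], [0.999, 0.039, -0.0], [-0.0, 0.003, -1.0]]
wrist_force: [4.9, -0.6, -1.5]
finger_gap: 0.0115
grip_force: 30.0
```

Call:
play_rows:
  steps:
    - [[0.3, 0, 0, 0, 0, 0, 1], [0.5, 0, 0, 0, 0, 0, 1], [0.7, 0, 0, 0, 0, 0, 1], [0.7, 0, 0, 0, 0, 0, 1], [0.7, 0, 0, 0, 0, 0, 1], [0.7, 0, 0, 0, 0, 0, 1], [0.6, 0, 0, 0, 0, 0, 1], [0.4, 0, 0, 0, 0, 0, 1]]

```text
time_s: 33.72
position: [0.6312, -0.0075, 0.1331]
tool_rot: [[-0.04, 0.999, 0.003], [0.999, 0.04, -0.001], [-0.001, 0.003, -1.0]]
wrist_force: [-1.9, -3.3, 17.0]
finger_gap: 0.011
grip_force: 30.0
```

Call:
play_rows:
  steps:
    - [[0.15, 0, -0.05, 0, 0, 0, 1], [0.15, 0, 0, 0, 0, 0, 1], [0.1, 0, 0, 0, 0, 0, 1], [0, 0, 0, 0, 0, 0, 1]]

```text
time_s: 34.22
position: [0.6308, 0.003, 0.1342]
tool_rot: [[-0.039, 0.999, 0.003], [0.999, 0.039, -0.002], [-0.003, 0.002, -1.0]]
wrist_force: [-0.8, -5.6, 12.7]
finger_gap: 0.0112
grip_force: 30.0
```

Call:
play_rows:
  steps:
    - [[0.1, 0, 0, 0, 0, 0, 1], [0.1, 0, 0, 0, 0, 0, 1], [0, 0, 0, 0, 0, 0, 1]]

```text
time_s: 34.6
position: [0.6308, 0.0034, 0.1343]
tool_rot: [[-0.038, 0.999, 0.003], [0.999, 0.038, -0.011], [-0.011, 0.002, -1.0]]
wrist_force: [-0.7, -22.3, 12.1]
finger_gap: 0.0115
grip_force: 30.0
```

The tray has met its stop: 22 N with no further travel. I'll release, rise and look at the knob.

Call:
play_rows:
  steps:
    - [[-0.2, 0, 0, 0, 0, 0, 1], [0, 0, 0, 0, 0, 0, -0.3], [0, 0, 0, 0, 0, 0, -0.3], [0, 0, 0, 0, 0, 0, -0.3], [0, 0, -0.5, 0, 0, 0, -0.3], [0, 0, -1, 0, 0, 0, -0.3], [0, 0, -1, 0, 0, 0, -0.3], [0, 0, -1, 0, 0, 0, -0.1]]

```text
time_s: 35.6
position: [0.63, 0.0034, 0.2384]
tool_rot: [[-0.039, 0.999, 0.001], [0.999, 0.039, -0.0], [-0.0, 0.001, -1.0]]
wrist_force: [1.4, 1.0, 0.4]
finger_gap: 0.0521
grip_force: 0.0
```

Call:
play_rows:
  steps:
    - [[0, 0, -1, 0, 0, 0, 0.1], [0, 0, 0, 0, 0, 0, 0.1], [0, 0, 0, 0, 0, 0, 0.1], [0, 0, 0, 0, 0, 0, 0.1]]

```text
time_s: 36.1
position: [0.6291, 0.0034, 0.2646]
tool_rot: [[-0.039, 0.999, -0.003], [0.999, 0.039, 0.0], [0.0, -0.003, -1.0]]
wrist_force: [-0.7, 0.1, 0.4]
finger_gap: 0.0395
grip_force: 0.0
```

```bash
python3 - <<'E'
from h import *
c=cam('wrist','w6');cam('top','top6'); im=cv2.imread('pics/top6.png')[170:320,235:435]
hsv=cv2.cvtColor(im,cv2.COLOR_BGR2HSV)
m=((hsv[...,1]>140)&((hsv[...,0]<6)|(hsv[...,0]>174))&(hsv[...,2]>120)).astype(np.uint8)
n,_,st,ce=cv2.connectedComponentsWithStats(m)
for s,k in zip(st[1:],ce[1:]):
    if 4<s[4]<200: print(s,k+[235,170],wt(onz(load('top6'),[k+[235,170]],.202)))
w=cv2.imread('pics/w6.png'); cv2.imwrite('pics/c7.png',np.hstack([cv2.resize(im,None,fx=2,fy=2,interpolation=cv2.INTER_CUBIC),cv2.resize(w,(400,300))]))
go(tw([-.064,-.066,.184]))
E
```

```text
[92 85  4  5 18] [328.6667 257.    ] [[-0.0642 -0.0689  0.202 ]]
[ 13 118  22   4  65] [257.5538 289.2923] [[-0.1325  0.0969  0.202 ]]
go [ 1.8591 -2.9058  2.7044]
```

View pics/c7.png

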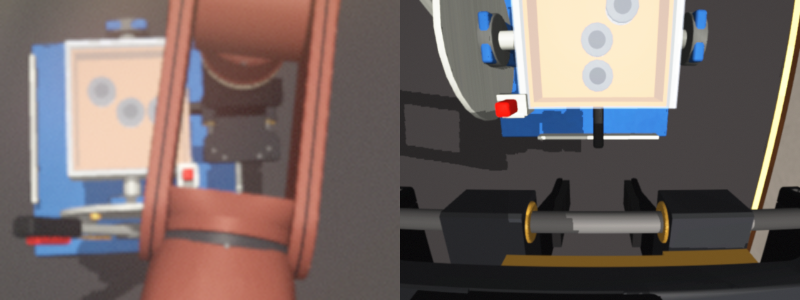

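Both views show the tray home with three cups under the lid and the red knob at top pixel (329,257). Next is the latch.

Call:
play_rows:
  steps:
    - [[0.45, -0.73, 0, 0, 0, 0, 0.1], [0.46, -0.73, 0, 0, 0, 0, 0.1], [0.46, -0.73, 0, 0, 0, 0, 0.1], [0.46, -0.73, 0.2, 0, 0, 0, 0.1], [0, 0, 1, 0, 0, 0, 0.1], [0, 0, 0.7, 0, 0, 0, 0.1], [0, 0, 0, 0, 0, 0, 0.1], [0, 0, 0, 0, 0, 0, 0.1]]

```text
time_s: 37.2
position: [0.5407, 0.0547, 0.21]
tool_rot: [[-0.039, 0.999, 0.001], [0.999, 0.039, -0.0], [-0.0, 0.001, -1.0]]
wrist_force: [-0.6, 0.5, -0.1]
finger_gap: 0.0391
grip_force: 0.0
```

```bash
python3 - <<'E'
from h import *
go(tw([-.064,-.067,.184])); print(state()['wrist_force'])
E
```

```text
go [ 0.0029 -0.0256  0.8661]
[-0.586   0.5352 -0.1179]
```

Call:
play_rows:
  steps:
    - [[0, 0, 0.4, 0, 0, 0, 0.1], [0, 0, 0.4, 0, 0, 0, 0.1], [0, 0, 0, 0, 0, 0, 1], [0, 0, 0, 0, 0, 0, 1], [0, 0, 0, 0, 0, 0, 1], [0, 0, 0, 0, 0, 0, 1]]
  grip_force: 15

```text
time_s: 37.95
position: [0.5406, 0.0547, 0.1858]
tool_rot: [[-0.039, 0.999, 0.001], [0.999, 0.039, -0.0], [-0.0, 0.001, -1.0]]
wrist_force: [-0.6, -0.6, 0.9]
finger_gap: 0.0137
grip_force: 15.0
```

Call:
play_rows:
  steps:
    - [[0, 0.2, 0, 0, 0, 0, 1], [0, 0.2, 0, 0, 0, 0, 1], [0, 0.2, 0, 0, 0, 0, 1], [0, 0.2, 0, 0, 0, 0, 1], [0, 0.15, 0, 0, 0, 0, 1], [0, 0, 0, 0, 0, 0, 1]]

```text
time_s: 38.7
position: [0.57, 0.056, 0.1858]
tool_rot: [[-0.039, 0.999, 0.002], [0.999, 0.039, 0.0], [0.0, 0.002, -1.0]]
wrist_force: [1.4, 1.9, 4.1]
finger_gap: 0.0139
grip_force: 15.0
```

Call:
play_rows:
  steps:
    - [[0, 0.1, 0, 0, 0, 0, 1], [0, 0.08, 0, 0, 0, 0, 1], [0, 0, 0, 0, 0, 0, 1]]

```text
time_s: 39.08
position: [0.5707, 0.0558, 0.1854]
tool_rot: [[-0.039, 0.999, -0.009], [0.999, 0.039, -0.001], [-0.0, -0.009, -1.0]]
wrist_force: [-16.7, -0.9, 14.8]
finger_gap: 0.0142
grip_force: 15.0
```

Call:
play_rows:
  steps:
    - [[0, -0.1, 0, 0, 0, 0, 1], [0, 0, 0, 0, 0, 0, 0.3], [0, 0, 0, 0, 0, 0, 0.2], [0, 0, -0.5, 0, 0, 0, 0.2], [0, 0, -1, 0, 0, 0, 0.1], [-0.5, 0.5, -1, 0, 0, 0, 0], [-0.5, 0.7, 0, 0, 0, 0, 0], [-0.5, 0.7, 0, 0, 0, 0, 0]]

```text
time_s: 40.08
position: [0.6312, 0.0127, 0.2623]
tool_rot: [[-0.039, 0.999, 0.003], [0.999, 0.039, -0.0], [-0.0, 0.003, -1.0]]
wrist_force: [0.2, 0.8, -0.2]
finger_gap: 0.0435
grip_force: 0.0
```

Call:
play_rows:
  steps:
    - [[-0.2, 0, 0, 0, 0, 0, 0], [0, 0, 0, 0, 0, 0, 0], [0, 0, 0, 0, 0, 0, 0]]

```text
time_s: 40.45
position: [0.6296, 0.0077, 0.2606]
tool_rot: [[-0.039, 0.999, -0.0], [0.999, 0.039, 0.0], [0.0, -0.0, -1.0]]
wrist_force: [1.1, -0.3, 0.8]
finger_gap: 0.0436
grip_force: 0.0
```

```bash
python3 - <<'E'
from h import *
print(wt(state()['position'])); go(tw([.0245,-.121,.130]))
E
```

```text
[ 0.0235 -0.1179  0.2606]
go [-0.1057  0.033   4.3517]
```

The latch met its stop at 17 N. Next is the tug test on the handle.

Call:
play_rows:
  steps:
    - [[-0.1, 0, 0.35, 0, 0, 0, 0], [0, 0, 1, 0, 0, 0, 0], [0, 0, 1, 0, 0, 0, 0], [0, 0, 1, 0, 0, 0, 0], [0, 0, 0.8, 0, 0, 0, 0], [0, 0, 0.2, 0, 0, 0, 0], [0, 0, 0, 0, 0, 0, 1], [0, 0, 0, 0, 0, 0, 1]]
  grip_force: 40

```text
time_s: 41.45
position: [0.6312, 0.0041, 0.1313]
tool_rot: [[-0.039, 0.999, 0.002], [0.999, 0.039, -0.0], [-0.0, 0.002, -1.0]]
wrist_force: [0.3, -0.5, 0.5]
finger_gap: 0.0308
grip_force: 0.0
```

Call:
play_rows:
  steps:
    - [[0, 0, 0, 0, 0, 0, 1], [0, 0, 0, 0, 0, 0, 1], [0, 0, 0, 0, 0, 0, 1], [-0.05, 0, 0, 0, 0, 0, 1], [-0.1, 0, 0, 0, 0, 0, 1], [-0.1, 0, 0, 0, 0, 0, 1], [0, 0, 0, 0, 0, 0, 1], [0, 0, 0, 0, 0, 0, 1]]

```text
time_s: 42.45
position: [0.6307, 0.0015, 0.1304]
tool_rot: [[-0.04, 0.999, 0.001], [0.999, 0.04, 0.007], [0.007, 0.001, -1.0]]
wrist_force: [0.2, 16.0, 5.7]
finger_gap: 0.0118
grip_force: 40.0
```

Call:
play_rows:
  steps:
    - [[-0.1, 0, 0, 0, 0, 0, 1], [0, 0, 0, 0, 0, 0, 1], [0, 0, 0, 0, 0, 0, 1], [0, 0, 0, 0, 0, 0, 1]]

```text
time_s: 42.95
position: [0.6307, 0.0013, 0.1303]
tool_rot: [[-0.041, 0.999, 0.0], [0.999, 0.041, 0.011], [0.011, 0.001, -1.0]]
wrist_force: [0.4, 24.5, 6.7]
finger_gap: 0.0113
grip_force: 40.0
```

Call:
play_rows:
  steps:
    - [[0.2, 0, 0, 0, 0, 0, 1], [0.2, 0, 0, 0, 0, 0, 1], [0, 0, 0, 0, 0, 0, 1], [0, 0, 0, 0, 0, 0, 0], [0, 0, 0, 0, 0, 0, -0.2], [0, 0, -0.3, 0, 0, 0, -0.2], [0, 0, -1, 0, 0, 0, -0.2], [0, 0, -1, 0, 0, 0, -0.2]]

```text
time_s: 43.95
position: [0.6299, 0.0056, 0.1996]
tool_rot: [[-0.039, 0.999, -0.001], [0.999, 0.039, 0.0], [0.0, -0.001, -1.0]]
wrist_force: [-0.1, -0.8, 0.6]
finger_gap: 0.0497
grip_force: 0.0
```

Call:
play_rows:
  steps:
    - [[0, 0, -1, 0, 0, 0, -0.2], [0, 0, -1, 0, 0, 0, -0.4], [0, 0, -1, 0, 0, 0, -0.4], [0, 0, -1, 0, 0, 0, -0.4], [0, 0, -1, 0, 0, 0, -0.4], [0, 0, -1, 0, 0, 0, -0.4], [0, 0, -1, 0, 0, 0, -0.4], [0, 0, 0, 0, 0, 0, -0.4]]

```text
time_s: 44.95
position: [0.6311, 0.0055, 0.4127]
tool_rot: [[-0.039, 0.999, 0.006], [0.999, 0.039, -0.001], [-0.001, 0.006, -1.0]]
wrist_force: [-0.6, 0.2, 0.4]
finger_gap: 0.0609
grip_force: 0.0
```

```bash
python3 - <<'E'
from h import *
c=cam('top','top8'); cam('scene','scene8'); im=cv2.imread('pics/top8.png')[170:320,235:435]
s=cv2.imread('pics/scene8.png')[190:350,260:450]
a=cv2.resize(im,None,fx=2,fy=2,interpolation=cv2.INTER_CUBIC); b=cv2.resize(s,(400,337),interpolation=cv2.INTER_CUBIC)[:300]
cv2.imwrite('pics/c8.png',np.hstack([a,b])); print(state()['position'])
# where the grip should appear
G=[-.148,.08,.2786]; d=np.array([0,.5,.866])
print(tw(G), proj(load('scene8'),[tw(np.array(G)+t*d) for t in (-.044,0,.044)]),proj(load('top8'),[tw(np.array(G)+t*d) for t in (-.044,0,.044)]))
E
```

```text
[0.6301 0.0056 0.4086]
[0.4497 0.198  0.2786] [[395.9746 229.7094]
 [402.8147 224.546 ]
 [410.1142 219.0334]] [[272.683  295.0447]
 [260.3437 294.9445]
 [247.0894 294.8352]]
```

View pics/c8.png

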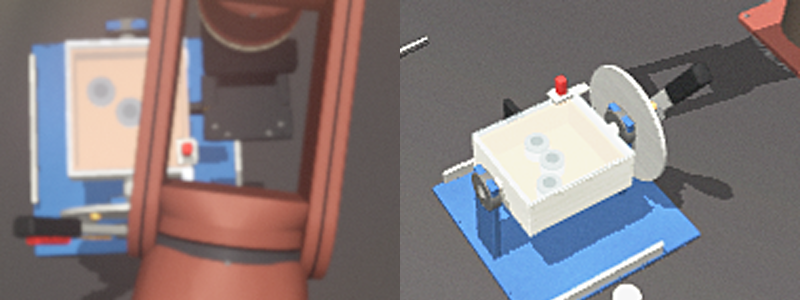

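Latch shut, tray home, cups inside. The lever grip shows at top pixels x 242 to 275, y about 283, with the trigger at y about 289; in the scene view it runs from (386,235) to (408,221). That puts its plane about 24 mm nearer than my base-centred frame says, the same offset as the rotor's.

```bash
python3 - <<'E'
from h import *
d=np.array([0,.5,.866])
for dx,dy in ((.0235,0),(.0235,-.005),(.0235,.005)):
    G=np.array([-.148+dx,.08+dy,.2786])
    print(dx,dy,tw(G), proj(load('scene8'),[tw(G+t*d) for t in (-.044,0,.044)]).round(1).tolist(),proj(load('top8'),[tw(G+t*d) for t in (-.044,0,.044)]).round(1).tolist())
a=cv2.imread('pics/top8.png')[265:305,230:310]; b=cv2.imread('pics/scene8.png')[200:260,360:440]
cv2.imwrite('pics/c9.png',np.vstack([cv2.resize(a,(640,320),interpolation=cv2.INTER_CUBIC),cv2.resize(b,(373,280),interpolation=cv2.INTER_CUBIC,).__class__ and cv2.copyMakeBorder(cv2.resize(b,(373,280),interpolation=cv2.INTER_CUBIC),0,0,0,267,0)]))
E
```

```text
0.0235 0 [0.4732 0.199  0.2786] [[389.3, 232.9], [396.0, 227.8], [403.1, 222.3]] [[272.5, 284.4], [260.2, 283.9], [246.9, 283.4]]
0.0235 -0.005 [0.4734 0.194  0.2786] [[388.2, 231.8], [394.8, 226.6], [401.9, 221.2]] [[274.7, 284.3], [262.5, 283.8], [249.4, 283.3]]
0.0235 0.005 [0.473  0.204  0.2786] [[390.4, 234.0], [397.1, 228.9], [404.3, 223.5]] [[270.2, 284.5], [257.8, 284.0], [244.5, 283.5]]
```

View pics/c9.png

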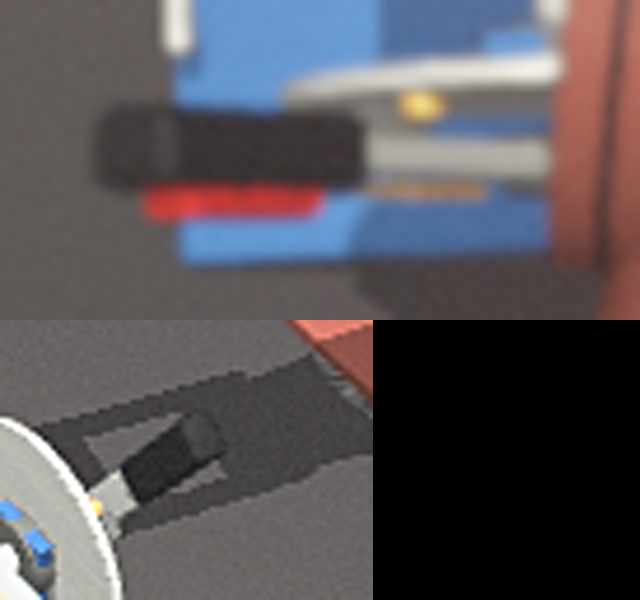

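```bash
python3 - <<'E'
from h import *
go(tw([-.1275,.084,.40]));go(tw([-.1275,.084,.267]))
a=np.radians(np.linspace(60,-30,25)); r=5.6
print(np.c_[np.degrees(a[1:]),r*np.diff(np.cos(a)),-r*np.diff(np.sin(a))].round(2).tolist())
E
```

```text
go [ 6.7758 -5.0782  0.2861]
go [ 6.7756 -5.0781  4.7194]
[[56.25, 0.31, 0.19], [52.5, 0.3, 0.21], [48.75, 0.28, 0.23], [45.0, 0.27, 0.25], [41.25, 0.25, 0.27], [37.5, 0.23, 0.28], [33.75, 0.21, 0.3], [30.0, 0.19, 0.31], [26.25, 0.17, 0.32], [22.5, 0.15, 0.33], [18.75, 0.13, 0.34], [15.0, 0.11, 0.35], [11.25, 0.08, 0.36], [7.5, 0.06, 0.36], [3.75, 0.04, 0.36], [0.0, 0.01, 0.37], [-3.75, -0.01, 0.37], [-7.5, -0.04, 0.36], [-11.25, -0.06, 0.36], [-15.0, -0.08, 0.36], [-18.75, -0.11, 0.35], [-22.5, -0.13, 0.34], [-26.25, -0.15, 0.33], [-30.0, -0.17, 0.32]]
```

Call:
play_rows:
  steps:
    - [[0.8, -0.6, 0, 0, 0, 0, -0.4], [0.85, -0.64, 0, 0, 0, 0, -0.4], [0.85, -0.64, 0, 0, 0, 0, -0.4], [0.85, -0.64, 0, 0, 0, 0, -0.4], [0.85, -0.64, 0, 0, 0, 0, -0.4], [0.85, -0.64, 0, 0, 0, 0, -0.4], [0.85, -0.64, 0, 0, 0, 0, -0.4], [0.85, -0.64, 0, 0, 0, 0, -0.4]]

```text
time_s: 46.05
position: [0.4687, 0.2027, 0.4069]
tool_rot: [[-0.039, 0.999, -0.003], [0.999, 0.039, -0.001], [-0.001, -0.003, -1.0]]
wrist_force: [0.5, -0.0, -0.8]
finger_gap: 0.0613
grip_force: 0.0
```

Call:
play_rows:
  steps:
    - [[0, 0, 0, 0, 0, 0, -0.4], [0, 0, 0, 0, 0, 0, -0.4], [0, 0, 0, 0, 0, 0, -0.4]]

```text
time_s: 46.42
position: [0.4705, 0.2014, 0.4081]
tool_rot: [[-0.037, 0.999, -0.001], [0.999, 0.037, -0.001], [-0.0, -0.001, -1.0]]
wrist_force: [0.8, -0.8, -0.0]
finger_gap: 0.061
grip_force: 0.0
```

```bash
python3 - <<'E'
from h import *
go(tw([-.1275,.084,.267])); c=cam('wrist','w9')
d=np.array([0,.5,.866]);G=np.array([-.1245,.08,.2786])
print(proj(c,[tw(G+t*d) for t in (-.044,0,.044)]).round(0).tolist())
E
```

```text
go [ 0.0534 -0.0078  4.7047]
[[318.0, 248.0], [319.0, 236.0], [319.0, 220.0]]
```

View pics/w9.png

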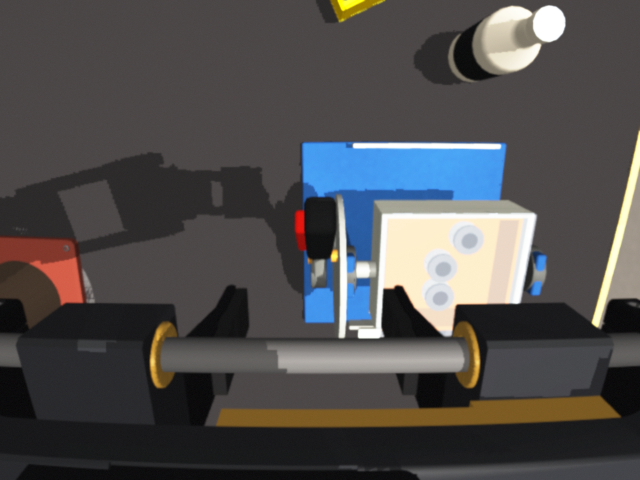

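The wrist view shows the grip at (320,225), its red trigger at (300,230), centred between the fingers. Descending now.

Call:
play_rows:
  steps:
    - [[0.05, 0, 0.5, 0, 0, 0, -0.4], [0, 0, 1, 0, 0, 0, -0.4], [0, 0, 1, 0, 0, 0, -0.4], [0, 0, 1, 0, 0, 0, -0.4], [0, 0, 0.8, 0, 0, 0, -0.4], [0, 0, 0.35, 0, 0, 0, -0.4], [0, 0, 0, 0, 0, 0, -0.4], [0, 0, 0, 0, 0, 0, -0.4]]

```text
time_s: 47.48
position: [0.4706, 0.2037, 0.2704]
tool_rot: [[-0.038, 0.999, 0.002], [0.999, 0.038, 0.0], [0.0, 0.002, -1.0]]
wrist_force: [-0.1, -0.5, 0.1]
finger_gap: 0.0612
grip_force: 0.0
```

Call:
play_rows:
  steps:
    - [[0, 0, 0, 0, 0, 0, 1], [0, 0, 0, 0, 0, 0, 1], [0, 0, 0, 0, 0, 0, 1], [0, 0, 0, 0, 0, 0, 1], [0, 0, 0, 0, 0, 0, 1], [0, 0, 0, 0, 0, 0, 1], [0, 0, 0, 0, 0, 0, 1], [0, 0, 0, 0, 0, 0, 1]]
  grip_force: 40

```text
time_s: 48.48
position: [0.4738, 0.2037, 0.2695]
tool_rot: [[-0.037, 0.999, 0.008], [0.999, 0.037, 0.001], [0.001, 0.008, -1.0]]
wrist_force: [17.7, 3.3, -6.0]
finger_gap: 0.0219
grip_force: 40.0
```

Call:
play_rows:
  steps:
    - [[0, 0.1, 0, 0, 0, 0, 1], [0.31, 0, 0.19, 0, 0, 0, 1], [0.3, 0, 0.21, 0, 0, 0, 1], [0, 0, 0, 0, 0, 0, 1]]

```text
time_s: 48.98
position: [0.4731, 0.2216, 0.2577]
tool_rot: [[-0.039, 0.999, 0.002], [0.999, 0.039, -0.001], [-0.002, 0.002, -1.0]]
wrist_force: [4.5, -1.6, 0.3]
finger_gap: 0.0219
grip_force: 40.0
```

```bash
python3 - <<'E'
from h import *
p=wt(state()['position']); y,z=p[1],p[2]+.019-.14; print(p,np.degrees(np.arctan2(z,y)),np.hypot(y,z),state()['wrist_force'],state()['grip_force'],state()['finger_gap'])
E
```

```text
[-0.1236  0.1026  0.2577] 53.121258148567726 0.17093306039154754 [ 4.5138 -1.6354  0.3248] 39.998528509167954 0.02187368904955265
```

Call:
play_rows:
  steps:
    - [[0.28, 0, 0.23, 0, 0, 0, 1], [0.27, 0, 0.25, 0, 0, 0, 1], [0.25, 0, 0.27, 0, 0, 0, 1], [0.23, 0, 0.28, 0, 0, 0, 1], [0.21, 0, 0.3, 0, 0, 0, 1], [0.19, 0, 0.31, 0, 0, 0, 1], [0.17, 0, 0.32, 0, 0, 0, 1], [0.15, 0, 0.33, 0, 0, 0, 1]]

```text
time_s: 49.98
position: [0.4709, 0.2747, 0.1898]
tool_rot: [[-0.039, 0.999, 0.002], [0.999, 0.039, 0.0], [0.0, 0.002, -1.0]]
wrist_force: [-0.0, -2.4, 6.7]
finger_gap: 0.0216
grip_force: 40.0
```

Call:
play_rows:
  steps:
    - [[0.13, 0, 0.34, 0, 0, 0, 1], [0.11, 0, 0.35, 0, 0, 0, 1], [0.08, 0, 0.36, 0, 0, 0, 1], [0.06, 0, 0.36, 0, 0, 0, 1], [0.04, 0, 0.36, 0, 0, 0, 1], [0.01, 0, 0.37, 0, 0, 0, 1], [-0.01, 0, 0.37, 0, 0, 0, 1], [-0.04, 0, 0.36, 0, 0, 0, 1]]

```text
time_s: 50.98
position: [0.4703, 0.2869, 0.1037]
tool_rot: [[-0.039, 0.999, 0.001], [0.999, 0.039, 0.002], [0.002, 0.001, -1.0]]
wrist_force: [-0.4, 0.6, 9.3]
finger_gap: 0.022
grip_force: 40.0
```

```bash
python3 - <<'E'
from h import *
p=wt(state()['position']); y,z=p[1],p[2]+.019-.14; print(p,np.degrees(np.arctan2(z,y)),np.hypot(y,z),state()['wrist_force'],state()['grip_force'],state()['finger_gap'])
E
```

```text
[-0.1236  0.1679  0.1037] -5.884366817388446 0.16883342555974143 [-0.3586  0.5801  9.2562] 40.00393331050873 0.02199217895001352
```

Call:
play_rows:
  steps:
    - [[-0.06, 0, 0.36, 0, 0, 0, 1], [-0.08, 0, 0.36, 0, 0, 0, 1], [-0.11, 0, 0.35, 0, 0, 0, 1], [-0.13, 0, 0.34, 0, 0, 0, 1], [-0.15, 0, 0.33, 0, 0, 0, 1], [-0.17, 0, 0.32, 0, 0, 0, 1], [0, 0, 0, 0, 0, 0, 1]]

```text
time_s: 51.85
position: [0.4712, 0.266, 0.0407]
tool_rot: [[-0.038, 0.999, 0.001], [0.999, 0.038, 0.002], [0.002, 0.002, -1.0]]
wrist_force: [4.3, 4.7, -3.7]
finger_gap: 0.0216
grip_force: 40.0
```

Call:
play_rows:
  steps:
    - [[-0.04, 0, 0.08, 0, 0, 0, 1], [-0.04, 0, 0.08, 0, 0, 0, 1], [0, 0, 0, 0, 0, 0, 1]]

```text
time_s: 52.22
position: [0.4713, 0.2638, 0.0369]
tool_rot: [[-0.039, 0.999, 0.001], [0.999, 0.039, 0.002], [0.002, 0.002, -1.0]]
wrist_force: [0.1, 3.4, 5.7]
finger_gap: 0.0214
grip_force: 40.0
```

```bash
python3 - <<'E'
from h import *
p=wt(state()['position']); y,z=p[1],p[2]+.019-.14; print(p,np.degrees(np.arctan2(z,y)),np.hypot(y,z),state()['wrist_force'],state()['grip_force'],state()['finger_gap'])
E
```

```text
[-0.1236  0.1448  0.0369] -30.13737052193138 0.16745485982589822 [0.1389 3.43   5.6663] 40.00724498599084 0.021385391914831943
```

Call:
play_rows:
  steps:
    - [[-0.04, 0, 0.08, 0, 0, 0, 1], [-0.04, 0, 0.08, 0, 0, 0, 1], [0, 0, 0, 0, 0, 0, 1], [0, 0, 0, 0, 0, 0, 1]]

```text
time_s: 52.72
position: [0.4715, 0.2633, 0.0359]
tool_rot: [[-0.039, 0.999, 0.001], [0.999, 0.039, 0.005], [0.005, 0.001, -1.0]]
wrist_force: [-13.8, 6.1, 34.2]
finger_gap: 0.0216
grip_force: 40.0
```

Call:
play_rows:
  steps:
    - [[-0.04, 0, 0.08, 0, 0, 0, 1], [-0.04, 0, 0.08, 0, 0, 0, 1], [0, 0, 0, 0, 0, 0, 1], [0, 0, 0, 0, 0, 0, 1]]

```text
time_s: 53.22
position: [0.4716, 0.2624, 0.0336]
tool_rot: [[-0.039, 0.999, 0.001], [0.999, 0.039, 0.007], [0.007, 0.001, -1.0]]
wrist_force: [-22.6, 8.1, 53.3]
finger_gap: 0.0217
grip_force: 40.0
```

Call:
play_rows:
  steps:
    - [[0.06, 0, -0.16, 0, 0, 0, 1], [0, 0, 0, 0, 0, 0, 1], [0, 0, 0, 0, 0, 0, -0.4], [0, 0, 0, 0, 0, 0, -0.4], [0, 0, 0, 0, 0, 0, -0.4], [0, 0, 0, 0, 0, 0, -0.4]]

```text
time_s: 53.98
position: [0.4709, 0.2592, 0.0308]
tool_rot: [[-0.038, 0.999, -0.0], [0.999, 0.038, -0.0], [-0.0, -0.0, -1.0]]
wrist_force: [-0.1, 0.1, 0.1]
finger_gap: 0.0535
grip_force: 0.0
```

Call:
play_rows:
  steps:
    - [[0, 0, -0.3, 0, 0, 0, -0.4], [0, 0, -0.7, 0, 0, 0, -0.4], [0, 0, -1, 0, 0, 0, -0.4], [0, 0, -1, 0, 0, 0, -0.4], [0, 0, -1, 0, 0, 0, -0.4], [0, 0, -1, 0, 0, 0, -0.4], [0, 0, -1, 0, 0, 0, -0.4], [0, 0, -1, 0, 0, 0, -0.4]]

```text
time_s: 54.98
position: [0.4709, 0.2594, 0.2429]
tool_rot: [[-0.038, 0.999, 0.001], [0.999, 0.038, 0.0], [0.0, 0.001, -1.0]]
wrist_force: [0.0, 0.1, -0.4]
finger_gap: 0.061
grip_force: 0.0
```

Call:
play_rows:
  steps:
    - [[0, 0, -1, 0, 0, 0, -0.4], [-1, 0, -1, 0, 0, 0, -0.4], [-1, 0, -0.5, 0, 0, 0, -0.4], [-1, 0, 0, 0, 0, 0, -0.4], [-1, 0, 0, 0, 0, 0, -0.4], [-1, 0, 0, 0, 0, 0, -0.4], [0, 0, 0, 0, 0, 0, -0.4], [0, 0, 0, 0, 0, 0, -0.4]]

```text
time_s: 55.98
position: [0.4767, 0.11, 0.3166]
tool_rot: [[-0.038, 0.999, 0.001], [0.999, 0.038, 0.001], [0.001, 0.001, -1.0]]
wrist_force: [0.8, 0.3, 0.4]
finger_gap: 0.0607
grip_force: 0.0
```

```bash
python3 - <<'E'
from h import *
cam('wrist','wA'); cam('scene','scA')
a=cv2.resize(cv2.imread('pics/wA.png'),(480,360)); s=cv2.imread('pics/scA.png')[190:350,260:420]
cv2.imwrite('pics/cA.png',np.hstack([a,cv2.resize(s,(320,360),interpolation=cv2.INTER_CUBIC)])); c=load('wA')
G=np.array([-.1245,.1386,.06]);d=np.array([0,.866,-.5]); print(proj(c,[tw(G+t*d) for t in (-.044,0,.044)])*.75,state()['position'],state()['wrist_force'])
E
```

```text
[[235.99    70.6229]
 [235.8594  41.901 ]
 [235.7374  15.2647]] [0.4766 0.1104 0.3163] [ 0.2197 -0.3181  0.3559]
```

View pics/cA.png

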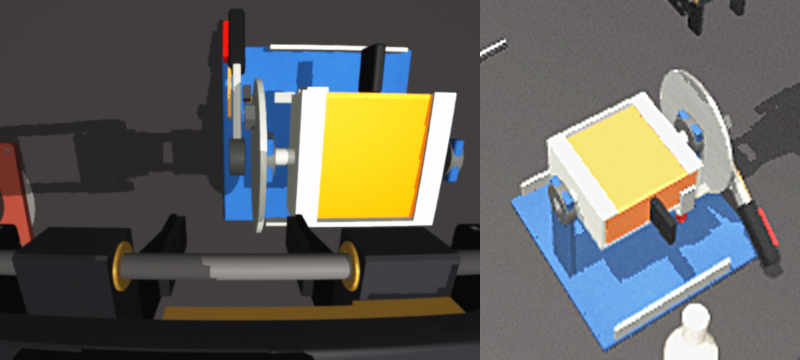

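The tray is upside down and home, with the latch tongue in front of the board. The lever grip is at (237,40), where fully down predicts (236,42), and the red trigger stands out at (226,40). Handing in.

```bash
python3 -c "
from plant import *
print(job_done())"
```

```text
the job is handed in; nothing more can be done
None
```

The job is handed in: all three cups found on the bench are in the tray, which is home, latched (it held a tug of about 24 N) and upside down, with the lever fully down and the trigger out; no verdict came back.

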